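Lay a bottle on the bottle roller

ROBOT

A 6-joint arm with a two-finger parallel gripper is mounted at the origin on a cart in front of the work surface, level with it; the furniture and walls round the work are solid. World frame = base frame: x ahead of the robot, y to its left, z up, the work surface at z = 0. Lengths are in mm, angles in rad, forces in N, time in s.
With the tool pointing down it reaches from about 275 to 750 mm from the base axis. Payload 10.2 kg.
Tool frame: the origin (TCP) lies midway between the tips of the shut fingers; the grasp point (between the pads) lies 19 mm behind it; y points along the fingers, z is the direction in which the jaws open and shut, and the axes are right-handed (so a half turn about y gives the same grasp; the last joint's range is limited). The gripper opens to 85 mm and grips with 20 to 120 N. Pads are 22 mm wide; open, the fingers measure 114 mm over their backs; the gripper's body (76 mm by 85 mm) begins 54 mm behind the grasp point. The pads swing forward as they close: fully open they stand 13 mm farther back than shut.
Start: joints at [1.019, 0.313, 1.498, -0, 1.331, -0.223], TCP at [169.539, 496.878, 195.294] pointing down, gripper open.
Joint ranges: [-2.94, 2.94], [-0.97, 2.17], [0.19, 2.56], [-1.23, 4.37], [0.02, 3.11], [-2.88, 2.88]. Speed limits (rad/s): [2.39, 2.39, 3.01, 3.14, 3.14, 3.14].

INTERFACE

Orientations are given as a unit quaternion [w, x, y, z].
In Python, from rig import ctrl gives the robot as it stands.
- The arm moves only by the shell command python3 -m inch 'ROWS' [OPENING] [FORCE]. ROWS is JSON, one flat list of numbers, 6 for each row, row after row: the shift along the tool's x, y, z in cm, then the turn, a rotation vector about the tool's x, y, z in rad. A call has 1 to 8 rows; each row is the pose to reach, as a shift and turn from the pose commanded when the call began, along the tool's axes at that moment; what a row does not reach only later rows make up. A row lasts 1/12 s, in which the tool goes at most 41.7 mm and 7.16 degrees, less where a joint would pass 70% of its speed; a pose out of reach is approached as far as the arm can. A call with a gripper value outside its range is refused whole. OPENING is the gripper command: -1 is fully open, 1 is shut, values between are in proportion, set as the call begins (- or left out, the last holds). The fingers move at their own pace and stop on an object; FORCE is the grip in N (left out, the last holds). Time passes only in rows, so rows that repeat a pose let the fingers close. It gives the time, the measured TCP pose, the force and the opening at its end, in the units of the state.
- ctrl.sense(): the state, without advancing time (a new reading comes with each control period).
- ctrl.capture(name): name is "scene" or "top"; returns the picture (420x560x3 uint8, red, green, blue); there is no depth.
- ctrl.get_calibration(name): a dict with "fx", "fy", "cx", "cy" (pixels), "k1" (the pictures are not rectified: a ray, as slopes to the right and down, at radius r is drawn at 1 + k1 r^2 times it, then the intrinsics apply), "world_to_cam" (4x4, takes a point from world to camera coordinates). Camera axes: x right, y down, z forward; pixel columns grow to the right and rows downward; lengths in mm; the calibration is good to about 2 mm. A picture is of the moment at which its call begins. get_calibration takes no time and is no camera call.
- ctrl.finish_job(): hands the job in, once; it reports no verdict.
Trained networks look in the newest picture that a camera, given by its name, has taken for a name from the list of things; names that differ only in an ending like _2 or _b are one class to them, and where a whole thing is asked for, a point or a joint stands for the part that bears it (a point fixed in the world has none). Each returns a list of dicts, best first, with "score" (0 to 1); they miss things now and then, are a little off and sometimes report something else, mostly with a low value. They report only what shows in the picture. A call takes as long as a camera call. They do not tell look-alikes from the thing itself.
- ctrl.search_frame(thing, camera): "uv" ([column, row] in pixels, amid what is visible of it).
The state is a dict: "time_s": time; "joints": joint angles; "dq": joint speeds; "tau": joint torques, N m; "eef_pos": TCP position; "ee_rot": TCP orientation; "force": force on the tool from outside, world axes, zero at the start; "wrist_torque": the same for the moment, N m; "grip_width": opening from 0.0 (shut) to 1.0 (fully open).
Only numpy, scipy, OpenCV 4.12 (cv2) and the standard library are available. Lean on these libraries where they do the work, as an engineer would, in place of code of your own. Each camera call takes 0.05 s, during which the arm holds its last target.

TASK

Lay the brown black-capped bottle on its side on the bottle roller, so that it lies level on all four wheels with its foot pushing the red sprung pad back and its cap held in front of the brass-nosed end stop. Let go of it there, clamped by the spring. Leave the white-capped bottle standing where it is and do not disturb the whitish tablet or the black leather cuff.

Things in the scene. Friction and masses are not known exactly. Their poses are not given: they have to be found in the camera images.
- brown_bottle_center (a point): Centre, half-way up, of the brown glass bottle with a black ribbed cap (0.09 to 0.2 kg): round, 98 tall overall; body 41 in diameter from the foot to 80 above it, then the cap, 32 in diameter, to the top. It starts upright on the worktop. Its z axis runs along the bottle from the foot (49 below this point) to the cap (49 above).
- brown_bottle_cap (a point): Centre of the top face of the brown bottle's cap, 98 from the foot. Axes as for the bottle's centre.
- roller_seat (a point): Where the brown bottle's centre must come to lie: a point 50 above the worktop on the bottle roller, a machine fixed to the worktop. The y axis is level and runs along the roller, from its sprung end (-y) to its fixed end stop (+y); x is level across it, z up. Free, the sprung pad's face stands at y = -45; the gap to the stop is 94, so the pad must go back at least 4 to let the 98 bottle in.
- roller_base (a point): Point on the worktop straight under the seat, same axes. The roller's grey base plate is 92 wide (x from -46 to 46) and 176 long (y from -100 to 76), its top 12 above the worktop. The blue spring housing behind the pad covers y = -98 to -68 and is 56 wide, its top 62 above the worktop; a small black knob sticks out behind it to y = -108.
- foot_wheels (a point): Middle between the pair of fixed black rubber wheels at the sprung end, 38 from the seat on -y, 25 above the worktop; axes as the seat. Wheels: 24 in diameter, 8 wide along y, centres at x = -21 and 21; they do not turn. Two aluminium bearing ears, 13 wide, 31 high, joined by a 20 high bar, stand beside them at y = -9 to -4 from this point. The two pairs carry the bottle's body.
- cap_wheels (a point): Middle between the like pair of wheels at the stop end, 22 from the seat on +y; axes as the seat. Their like bearing ears stand at y = 4 to 9 from this point. Between the two wheel pairs, for 52 along y, all is open down to the base plate, so there is room for fingers on both sides of the bottle.
- end_stop (a point): Front of the fixed end stop on the centre line, 49 from the seat on +y, 43 above the worktop; axes as the seat. The stop is 36 wide and 14 thick (towards +y); a round brass bar of radius 7 forms its nose, and its top is 50 above the worktop, level with the lying bottle's axis. The cap's face bears against its front.
- sprung_pad (a joint): How far the red round pad (24 in diameter, its centre 42 above the worktop) is pushed back along the seat's -y, in m: 0 free, 0.004 with the bottle seated, 0.012 at its hard stop. The spring pushes with 4 N when free and 0.5 N more for each mm.
- flux_bottle_center (a point): Centre, half-way up, of the other bottle: translucent with a white cap, 46 in diameter, 102 tall, upright on the worktop; z axis up. To be left alone.
- borax_cone: Whitish pink round tablet, 43 in diameter, 15 high, lying loose on the worktop; origin at the centre of its underside. To be left alone.
- leather_cuff: Small black leather cuff, 35 in diameter, 29 high, loose on the worktop; origin at the centre of its underside. To be left alone.
Mind the look-alikes: they are no part of the job. Several things look just like the part that bears flux_bottle_center: the one meant starts farthest from the robot's base.

How it is judged:
By the outcome, as a careful person would: the job done as asked, in the order asked, and still so for the second after the job is handed in, with the robot touching nothing.
It also fails if it takes over 40 s, if anything falls off the work surface, if the arm or the gripper's body presses on something with over 40 N, if the wrist force passes 120 N, or if a joint passes its speed limit or range.

## Working session

There is one attempt and no reset: what is moved stays moved. The work goes in short steps, Python scripts to look and compute and a shell command to move; the robot and the scene stay as the last step left them, time stands still between calls to the robot, and variables do not carry over. Pictures are saved under pics/ and viewed, and the job is handed in when it is done.

```bash
ls; mkdir -p pics
cat > h.py <<'E'
import numpy as np, cv2
from rig import ctrl
from scipy.spatial.transform import Rotation as R
def cap(c,n):
    im=ctrl.capture(c); cv2.imwrite(f'pics/{n}.png',im[:,:,::-1]); return im
def cal(c):
    k=ctrl.get_calibration(c); return k,np.array(k['world_to_cam'])
def ray(c,uv):
    k,T=cal(c); d=np.array([(uv[0]-k['cx'])/k['fx'],(uv[1]-k['cy'])/k['fy']])
    s=d.copy()
    for _ in range(30): s=d/(1+k['k1']*(s@s))
    Rm=T[:3,:3]; o=-Rm.T@T[:3,3]; v=Rm.T@np.array([s[0],s[1],1]); return o,v/np.linalg.norm(v)
def onz(c,uv,z):
    o,v=ray(c,uv); return o+v*(z-o[2])/v[2]
def proj(c,p):
    k,T=cal(c); q=T[:3,:3]@np.array(p,float)+T[:3,3]; s=q[:2]/q[2]; s=s*(1+k['k1']*(s@s))
    return np.array([s[0]*k['fx']+k['cx'],s[1]*k['fy']+k['cy']])
def tool():
    s=ctrl.sense(); q=s['ee_rot']; return np.array(s['eef_pos']),R.from_quat([q[1],q[2],q[3],q[0]])
E
python3 - <<'E'
from h import *
np.set_printoptions(precision=2,suppress=True)
for c in ('top','scene'):
    cap(c,c+'0'); k,T=cal(c); print(c,k['fx'],k['k1'],(-T[:3,:3].T@T[:3,3]))
    for t in ['brown_bottle_center','brown_bottle_cap','foot_wheels','cap_wheels','end_stop','sprung_pad','flux_bottle_center','borax_cone','leather_cuff']:
        print(t,[(np.round(d['uv']),round(d['score'],2),np.round(onz(c,d['uv'],0)[:2])) for d in ctrl.search_frame(t,c)])
p,r=tool(); print(ctrl.sense()['time_s'],p,r.as_matrix(),ctrl.sense()['grip_width'])
E
```

```text
pics
top 424.53837707751734 -0.024375441319685737 [ 346.92   41.62 1004.56]
brown_bottle_center [(array([238., 180.]), 0.81, array([607., 144.]))]
brown_bottle_cap [(array([234., 180.]), 0.74, array([607., 154.])), (array([359., 234.]), 0.66, array([ 465., -141.]))]
foot_wheels [(array([359., 238.]), 0.95, array([ 457., -141.])), (array([287., 136.]), 0.25, array([716.,  23.]))]
cap_wheels [(array([361., 236.]), 0.88, array([ 461., -145.]))]
end_stop [(array([359., 238.]), 0.79, array([ 457., -140.]))]
sprung_pad [(array([375., 233.]), 0.45, array([ 467., -180.]))]
flux_bottle_center [(array([292., 275.]), 0.9, array([375.,  21.])), (array([248., 243.]), 0.69, array([453., 122.])), (array([375., 286.]), 0.67, array([ 342., -171.]))]
borax_cone [(array([287., 136.]), 0.67, array([717.,  22.]))]
leather_cuff [(array([168., 144.]), 0.5, array([704., 319.])), (array([363., 239.]), 0.43, array([ 454., -149.]))]
scene 480.92531147652903 -0.060166442514127845 [  22.79 -317.82  815.52]
brown_bottle_center [(array([268., 182.]), 0.81, array([628., 176.])), (array([350., 302.]), 0.16, array([ 467., -145.]))]
brown_bottle_cap [(array([268., 182.]), 0.8, array([629., 175.])), (array([234., 228.]), 0.56, array([476., 152.]))]
foot_wheels [(array([347., 304.]), 0.68, array([ 460., -142.]))]
cap_wheels [(array([346., 303.]), 0.69, array([ 461., -139.]))]
end_stop [(array([347., 303.]), 0.62, array([ 463., -141.]))]
sprung_pad [(array([368., 302.]), 0.65, array([ 488., -172.]))]
flux_bottle_center [(array([252., 280.]), 0.84, array([396.,  39.])), (array([234., 228.]), 0.79, array([476., 153.])), (array([323., 347.]), 0.78, array([ 360., -152.])), (array([267., 182.]), 0.27, array([628., 177.]))]
borax_cone []
leather_cuff [(array([242., 140.]), 0.81, array([707., 317.])), (array([346., 305.]), 0.69, array([ 456., -142.]))]
1.0 [169.55 496.88 195.29] [[ 0.95  0.    0.32]
 [-0.32 -0.    0.95]
 [ 0.   -1.   -0.  ]] 1.0002507559520084
```

View pics/top0.png

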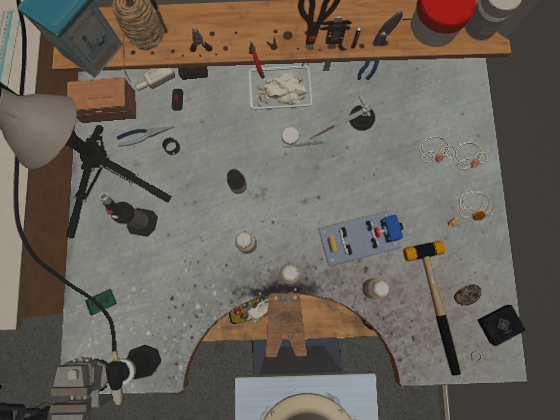

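View pics/scene0.png

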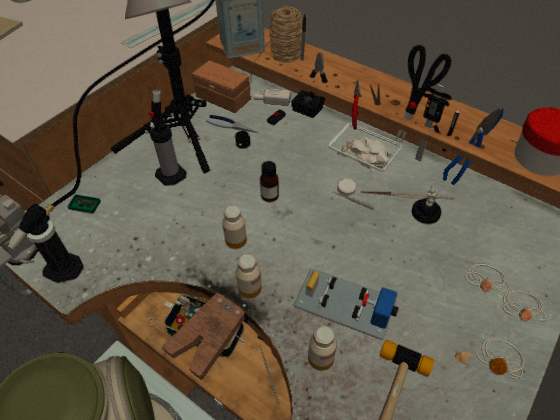

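Run:
```python
import cv2,numpy as np
a=cv2.imread('pics/top0.png')[180:290,300:420]; b=cv2.imread('pics/scene0.png')[250:370,280:410]
c=np.hstack([cv2.resize(a,(390,358),interpolation=2),cv2.resize(b,(388,358),interpolation=2)])
cv2.imwrite('pics/crop1.png',c)
a=cv2.imread('pics/top0.png')[140:300,200:330]; b=cv2.imread('pics/scene0.png')[140:310,190:330]
c=np.hstack([cv2.resize(a,(390,480),interpolation=2),cv2.resize(b,(395,480),interpolation=2)])
cv2.imwrite('pics/crop2.png',c)
```

```text
(no output)
```

View pics/crop1.png

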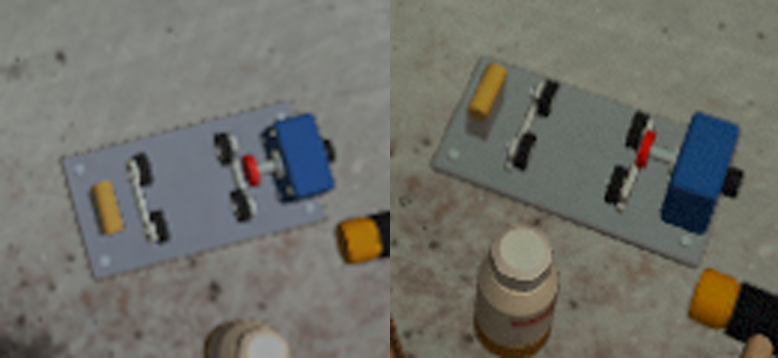

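View pics/crop2.png

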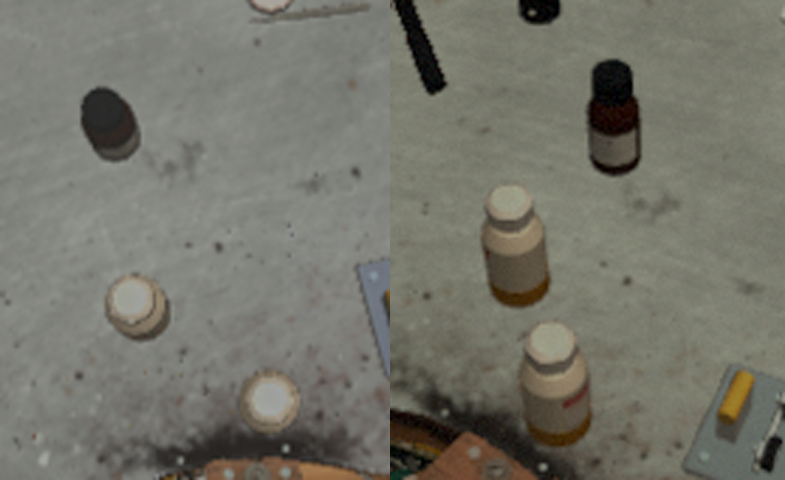

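The brown bottle stands at top (237,180), scene (268,182). There are three white-capped look-alikes in the top view: (245,241), (290,273) and (376,288). The one at (245,241) is farthest from the base, so it is the one meant, and I touch none of them. The roller is at top (361,238), with the brass stop on its left and the blue housing on its right. The tablet is at (290,135) and the cuff at (171,146).

Next I fit the roller and bottle poses.

```bash
cat > fit.py <<'E'
from h import *
from scipy.optimize import least_squares
np.set_printoptions(precision=2,suppress=True)
T=lambda u,v:(300+u/3.25,180+v/3.25)
S=lambda u,v:(280+u/2.985,250+v/2.983)
# local pts (seat axes x,y from roller_base, z) ; +y toward stop (left). x=+ : far? y left => x = y cross z => forward(away from robot... )
P=[('top',T(65,157),(46,76,12)),('top',T(97,278),(-46,76,12)),('top',T(283,102),(46,-100+12,12)),
('top',T(273,119),(28,-68,62)),('top',T(320,114),(28,-98,62)),('top',T(333,187),(-28,-98,62)),('top',T(287,197),(-28,-68,62)),
('top',T(108,207),(0,56,50)),
('scene',S(490-390,57),(46,76,12)),('scene',S(432-390,167),(-46,76,12)),('scene',S(697-390,267),(-46,-100,12)),
('scene',S(699-390,112),(28,-68,62)),('scene',S(739-390,126),(28,-98,62)),('scene',S(707-390,206),(-28,-98,62)),('scene',S(662-390,191),(-28,-68,62)),
]
def W(p,q):
    c,s=np.cos(p[2]),np.sin(p[2]); return np.array([p[0]+c*q[0]-s*q[1],p[1]+s*q[0]+c*q[1],q[2]])
def res(p): return np.concatenate([proj(c,W(p,q))-np.array(uv) for c,uv,q in P if not(c=='top' and q==(46,-88,12))])
r=least_squares(res,[455,-140,0.2],loss='soft_l1')
print(r.x,np.degrees(r.x[2])); print(r.fun.reshape(-1,2))
im={c:cv2.imread(f'pics/{c}0.png') for c in('top','scene')}
out=[]
for c,(x0,y0) in (('top',(310,190)),('scene',(285,255))):
    a=cv2.resize(im[c][y0:y0+110,x0:x0+125],None,fx=3.1,fy=3.1,interpolation=2)
    def L(pts):
        q=[((proj(c,W(r.x,p))-[x0-.5,y0-.5])*3.1).astype(int) for p in pts]
        cv2.polylines(a,[np.array(q)],True,(0,255,0),1)
    L([(46,76,12),(-46,76,12),(-46,-100,12),(46,-100,12)])
    L([(28,-68,62),(-28,-68,62),(-28,-98,62),(28,-98,62)])
    L([(18,49,50),(-18,49,50),(-18,63,50),(18,63,50)])
    for x in(-21,21):
        for y in(-38,22): L([(x-12,y,25),(x,y,37),(x+12,y,25),(x,y,13)])
    out.append(a)
cv2.imwrite('pics/fit.png',np.hstack(out))
# bottle
def tri(uvs):
    A=np.zeros((3,3));b=np.zeros(3)
    for c,uv in uvs:
        o,v=ray(c,uv);M=np.eye(3)-np.outer(v,v);A+=M;b+=M@o
    return np.linalg.solve(A,b)
print('tri',tri([('top',(236.5,180)),('scene',(268.5,182))]))
out=[]
for c,(x0,y0) in (('top',(200,140)),('scene',(230,140))):
    g=im[c][y0:y0+80,x0:x0+80].astype(float)
    m=(g.max(2)<75).astype(np.uint8); n,l,st,ce=cv2.connectedComponentsWithStats(m)
    print(c,[(s+[x0,y0,0,0,0],) for s in st[1:] if s[4]>60])
E
python3 fit.py
```

```text
[ 452.46 -128.6     0.21] 12.004853377918254
[[-1.4  -0.35]
 [-1.19  0.64]
 [ 0.54  0.82]
 [-1.09 -0.8 ]
 [ 2.11  0.84]
 [ 3.31  0.98]
 [ 0.52 -0.47]
 [-2.38 -1.12]
 [-1.34 -0.48]
 [ 0.07  1.06]
 [-1.52 -0.43]
 [ 1.1   0.64]
 [ 3.08 -0.41]
 [ 1.59 -1.58]]
tri [593.93 144.52  48.54]
top [(array([227, 169,  19,  25, 328]),)]
scene [(array([236, 140,  14,   9, 109]),), (array([260, 161,  19,  41, 550]),)]
```

View pics/fit.png

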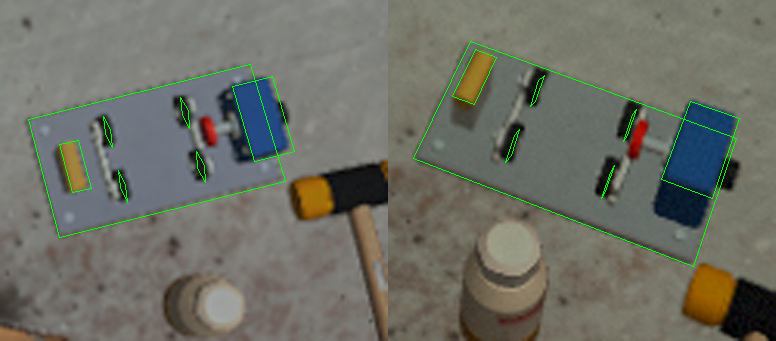

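Run:
```python
import cv2,numpy as np
for c,(x0,y0,w,h) in (('top',(315,205,95,62)),('scene',(290,262,112,75))):
    s=790/w
    a=cv2.resize(cv2.imread(f'pics/{c}0.png')[y0:y0+h,x0:x0+w],None,fx=s,fy=s,interpolation=cv2.INTER_CUBIC)
    a=cv2.convertScaleAbs(a,alpha=1.3)
    for u in range(-(-x0//10)*10,x0+w,10):
        cv2.line(a,(int((u+.5-x0)*s),0),(int((u+.5-x0)*s),5),(0,255,255),1);cv2.putText(a,str(u),(int((u+.5-x0)*s),18),0,.4,(0,255,255),1)
    for v in range(-(-y0//10)*10,y0+h,10):
        cv2.line(a,(0,int((v+.5-y0)*s)),(5,int((v+.5-y0)*s)),(0,255,255),1);cv2.putText(a,str(v),(8,int((v+.5-y0)*s)+4),0,.4,(0,255,255),1)
    cv2.imwrite(f'pics/z_{c}.png',a); print(s,a.shape)
```

```text
8.31578947368421 (516, 790, 3)
7.053571428571429 (529, 790, 3)
```

View pics/z_top.png

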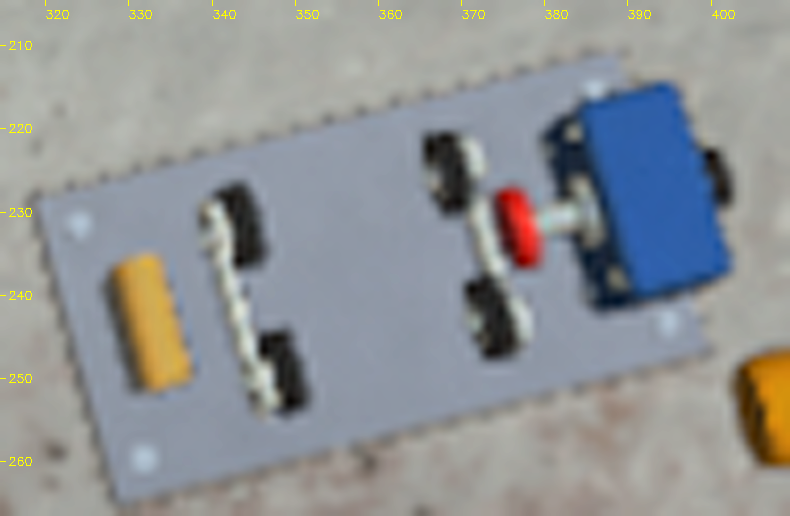

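View pics/z_scene.png

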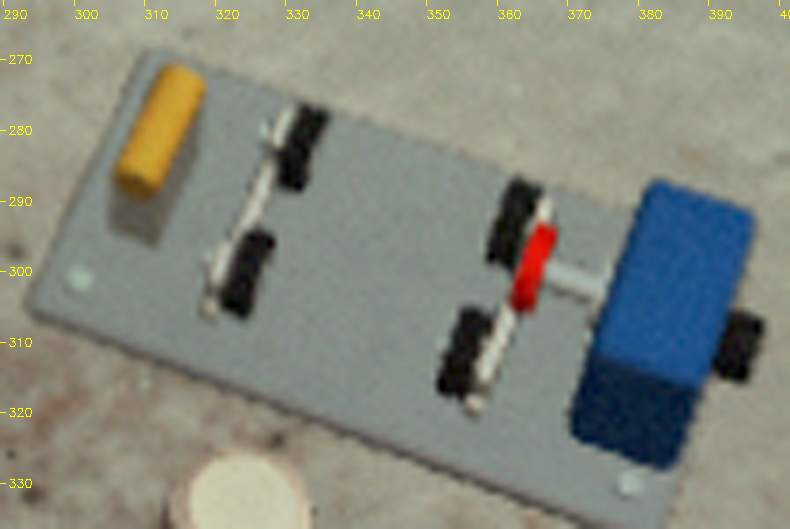

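```bash
cat > fit2.py <<'E'
from h import *
from scipy.optimize import least_squares
np.set_printoptions(precision=2,suppress=True)
D={'top':(8.316,315,205,[((38,198),(46,76,12)),((118,502),(-46,76,12)),((712,348),(-46,-100,12)),((628,50),(46,-100,12)),
 ((580,108),(28,-68,62)),((672,82),(28,-98,62)),((733,268),(-28,-98,62)),((632,298),(-28,-68,62)),((150,323),(0,56,47)),
 ((240,224),(21,22,31)),((284,372),(-21,22,31)),((447,172),(21,-38,31)),((492,320),(-21,-38,31))]),
'scene':(7.054,290,262,[((150,47),(46,76,12)),((28,312),(-46,76,12)),((650,180),(28,-68,62)),((755,212),(28,-98,62)),((703,385),(-28,-98,62)),((597,350),(-28,-68,62)),
 ((162,130),(0,56,46)),((303,148),(21,22,28)),((248,274),(-21,22,28)),((514,222),(21,-38,28)),((466,352),(-21,-38,28))])}
def W(p,q):
    c,s=np.cos(p[2]),np.sin(p[2]); return np.array([p[0]+c*q[0]-s*q[1],p[1]+s*q[0]+c*q[1],q[2]])
def res(p,cs): 
    o=[]
    for c in cs:
        s,x0,y0,L=D[c]
        for uv,q in L: o.append(proj(c,W(p,q))-(np.array(uv)/s+[x0-.5,y0-.5]))
    return np.concatenate(o)
for cs in (['top'],['scene'],['top','scene']):
    r=least_squares(res,[455,-140,0.2],args=(cs,),loss='soft_l1'); print(cs,r.x,np.degrees(r.x[2]))
    if len(cs)==1: print(r.fun.reshape(-1,2).T)
E
python3 fit2.py
python3 - <<'E'
import cv2,numpy as np
o=[]
for c,(x0,y0,w,h) in (('top',(220,160,34,42)),('scene',(252,157,34,50))):
    s=11.5
    a=cv2.resize(cv2.imread(f'pics/{c}0.png')[y0:y0+h,x0:x0+w],None,fx=s,fy=s,interpolation=cv2.INTER_CUBIC)
    a=cv2.convertScaleAbs(a,alpha=2)
    a=cv2.copyMakeBorder(a,0,590-a.shape[0],0,0,0)
    for u in range(-(-x0//5)*5,x0+w,5):
        cv2.line(a,(int((u+.5-x0)*s),0),(int((u+.5-x0)*s),5),(0,0,255),1);cv2.putText(a,str(u),(int((u+.5-x0)*s),18),0,.4,(0,0,255),1)
    for v in range(-(-y0//5)*5,y0+h,5):
        cv2.line(a,(0,int((v+.5-y0)*s)),(5,int((v+.5-y0)*s)),(0,0,255),1);cv2.putText(a,str(v),(8,int((v+.5-y0)*s)+4),0,.4,(0,0,255),1)
    o.append(a)
cv2.imwrite('pics/zb.png',np.hstack(o))
E
```

```text
['top'] [ 453.35 -126.32    0.22] 12.523007977408955
[[-1.55 -0.78  0.57 -0.82 -0.94  0.8   0.86  0.09  0.09  0.27 -0.02  0.39
   0.16]
 [-0.38  1.21  0.95 -0.8  -0.65 -0.79  0.88  0.6  -0.13  0.04 -0.1  -0.09
  -0.32]]
['scene'] [ 453.52 -127.67    0.23] 13.03130768311983
[[-0.37 -0.69  0.11  1.28  0.49 -1.1  -0.26 -0.04  0.22  0.19  0.18]
 [-0.37 -0.14 -1.19 -0.22  1.11  0.15  0.25 -0.03 -0.02  0.05  0.08]]
['top', 'scene'] [ 453.46 -127.15    0.22] 12.778724700428205
```

View pics/zb.png

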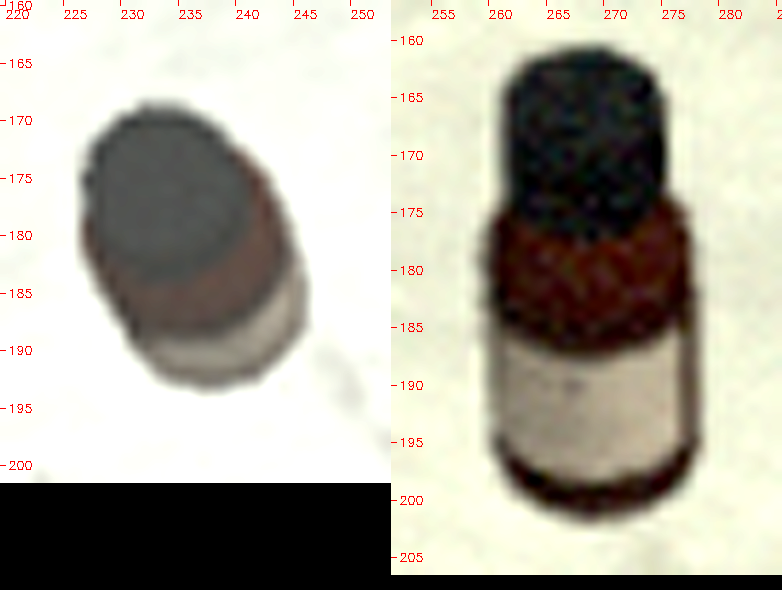

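```bash
cat > fitb.py <<'E'
from h import *
from scipy.optimize import least_squares
t=np.linspace(0,2*np.pi,72)
def bb(c,p):
    q=[proj(c,(p[0]+r*np.cos(a),p[1]+r*np.sin(a),z)) for r,z in((20.5,1),(20.5,76),(16,80),(16,98)) for a in t]
    q=np.array(q); return np.r_[q.min(0),q.max(0)]
O={'top':[226,168,245.5,193.5],'scene':[259.3,160.5,277.4,202]}
for cs in(['top'],['scene'],['top','scene']):
    r=least_squares(lambda p:np.concatenate([bb(c,p)-O[c] for c in cs]),[594,144],diff_step=1e-3,loss='soft_l1'); print(cs,r.x,r.fun)
E
python3 fitb.py
```

```text
Traceback (most recent call last):
  File "fitb.py", line 9, in <module>
    r=least_squares(lambda p:np.concatenate([bb(c,p)-O[c] for c in cs]),[594,144],diff_step=1e-3,loss='soft_l1'); print(cs,r.x,r.fun)
  File "fitb.py", line 9, in <lambda>
    r=least_squares(lambda p:np.concatenate([bb(c,p)-O[c] for c in cs]),[594,144],diff_step=1e-3,loss='soft_l1'); print(cs,r.x,r.fun)
                                             ~~^^^^^
  File "fitb.py", line 5, in bb
    q=[proj(c,(p[0]+r*np.cos(a),p[1]+r*np.sin(a),z)) for r,z in((20.5,1),(20.5,76),(16,80),(16,98)) for a in t]
       ~~~~^^^^^^^^^^^^^^^^^^^^^^^^^^^^^^^^^^^^^^^^^
  File "h.py", line 16, in proj
    k,T=cal(c); q=T[:3,:3]@np.array(p,float)+T[:3,3]; s=q[:2]/q[2]; s=s*(1+k['k1']*(s@s))
        ~~~^^^
  File "h.py", line 7, in cal
    k=ctrl.get_calibration(c); return k,np.array(k['world_to_cam'])
ValueError: time passes only in moves, steps and waits
```

```bash
python3 - <<'E'
s=open('h.py').read()
s=s.replace("""def cal(c):
    k=ctrl.get_calibration(c); return""","""import os,pickle
_C={}
def cal(c):
    if c not in _C:
        f=f'cal_{c}.pkl'
        if not os.path.exists(f): pickle.dump(dict(ctrl.get_calibration(c)),open(f,'wb'))
        _C[c]=pickle.load(open(f,'rb'))
    k=_C[c]; return""")
open('h.py','w').write(s)
E
python3 fitb.py; python3 -c "
from h import *
s=ctrl.sense();print(s['time_s'],s['force'],s['joints'])"
```

```text
['top'] [593.78756747 145.52642009] [-0.70072618 -0.03922313  0.78347764  0.03654584]
['scene'] [594.64766023 146.64624833] [-0.64624372 -0.52105353  0.69614441  0.47173271]
['top', 'scene'] [594.05313327 146.04967467] [-0.93235565 -0.14711815  0.5670174  -0.06352165 -0.59871982 -0.25306065
  0.75095334  0.7490371 ]
1.0 [ 0.41921663 -0.59367581  0.0065473 ] [ 1.01859804e+00  3.12918864e-01  1.49769199e+00 -1.94080585e-05
  1.33098966e+00 -2.23395514e-01]
```

```bash
cat >> h.py <<'E'
np.set_printoptions(precision=3,suppress=True)
def ori(faz,tilt):
    f=np.radians(faz);t=np.radians(tilt)
    y=np.array([np.cos(t)*np.cos(f),np.cos(t)*np.sin(f),-np.sin(t)]); z=np.array([np.sin(f),-np.cos(f),0])
    return R.from_matrix(np.stack([np.cross(y,z),y,z],1))
def rel(P,Rt,p=None,r=None):
    if p is None: p,r=tool()
    d=r.inv().apply(np.array(P)-p)/10; w=(r.inv()*Rt).as_rotvec()
    print('shift cm',d,'rotvec',w,'| dist mm',np.linalg.norm(d)*10,'deg',np.degrees(np.linalg.norm(w)))
    return d,w
def st():
    s=ctrl.sense(); p,r=tool(); m=r.as_matrix()
    print('t',s['time_s'],'p',p,'q',np.array(s['joints']),'F',np.array(s['force']),'g',s['grip_width'])
    print('app',m[:,1],'jaw',m[:,2],'x',m[:,0])
G=np.array([594.,146,45])
E
python3 - <<'E'
from h import *
Rp=ori(80,25)
rel([430,0,330],Rp); rel([430,0,330],ori(80,50))
E
```

```text
shift cm [ 40.695 -13.47  -38.616] rotvec [0.797 1.251 0.931] | dist mm 576.950702932089 deg 100.33535538907641
shift cm [ 40.695 -13.47  -38.616] rotvec [0.493 1.354 0.576] | dist mm 576.950702932089 deg 88.92894896709764
```

```bash
python3 -m inch '[40.7,-13.5,-38.6,0.49,1.35,0.58,40.7,-13.5,-38.6,0.49,1.35,0.58,40.7,-13.5,-38.6,0.49,1.35,0.58,40.7,-13.5,-38.6,0.49,1.35,0.58,40.7,-13.5,-38.6,0.49,1.35,0.58,40.7,-13.5,-38.6,0.49,1.35,0.58,40.7,-13.5,-38.6,0.49,1.35,0.58,40.7,-13.5,-38.6,0.49,1.35,0.58]' -1 60
python3 - <<'E'
from h import *
st(); rel([430,0,330],ori(80,50))
s=ctrl.sense();q=s['joints']
m=R.from_euler('ZYZYZ',[q[0],q[1]+q[2],q[3],q[4],q[5]]).as_matrix(); print(m)
E
```

```text
time_s: 1.67
eef_pos: [311.0, 227.9, 268.7]
ee_rot: [0.696, -0.458, 0.479, -0.277]
force: [1.8, 0.7, -0.1]
grip_width: 0.998
t 1.6667 p [311.022 227.892 268.661] q [-0.04  -0.145  1.881  0.44   1.492 -0.506] F [ 1.787  0.687 -0.062] g 0.9980334158283268
app [-0.054  0.427 -0.903] jaw [0.92  0.373 0.121] x [ 0.388 -0.824 -0.413]
shift cm [ 20.857 -15.914   3.198] rotvec [0.199 0.537 0.227] | dist mm 264.2967026475089 deg 35.2869838466133Traceback (most recent call last):
  File "<stdin>", line 4, in <module>
  File "scipy/spatial/transform/_rotation.pyx", line 1413, in scipy.spatial.transform._rotation.Rotation.from_euler
ValueError: Expected axis specification to be a non-empty string of upto 3 characters, got ZYZYZ
```

```bash
cat >> h.py <<'E'
def orim(q):
    Z=lambda a:R.from_euler('z',a); Y=lambda a:R.from_euler('y',a)
    return (Z(q[0])*Y(q[1]+q[2])*Z(q[3])*Y(q[4])*Z(q[5])).as_matrix()
E
python3 - <<'E'
from h import *
q=ctrl.sense()['joints']
print(orim(q)); q0=[1.019, 0.313, 1.498, 0, 1.331, -0.223]; print(orim(q0))
m=tool()[1].as_matrix(); print(m)
E
```

```text
[[-0.92  -0.388 -0.054]
 [-0.373  0.824  0.427]
 [-0.121  0.413 -0.903]]
[[-0.323 -0.946 -0.   ]
 [-0.946  0.323 -0.   ]
 [ 0.     0.    -1.   ]]
[[ 0.388 -0.054  0.92 ]
 [-0.824  0.427  0.373]
 [-0.413 -0.903  0.121]]
```

```bash
cat >> h.py <<'E'
import json
def log():
    s=ctrl.sense(); open('log.jsonl','a').write(json.dumps([list(map(float,s['joints'])),list(map(float,s['eef_pos']))])+'\n')
E
echo '[[1.01859804, 0.312918864, 1.49769199, -1.94e-05, 1.33098966, -0.223395514],[169.55,496.88,195.29]]' > log.jsonl
python3 -c "
from h import *
log(); rel([450,-20,300],ori(80,25))"
```

```text
shift cm [ 24.521 -14.169   3.929] rotvec [0.315 0.489 0.652] | dist mm 285.91466787152666 deg 50.04414194472249
```

```bash
python3 -m inch '[24.5,-14.2,3.9,0.32,0.49,0.65,24.5,-14.2,3.9,0.32,0.49,0.65,24.5,-14.2,3.9,0.32,0.49,0.65,24.5,-14.2,3.9,0.32,0.49,0.65,24.5,-14.2,3.9,0.32,0.49,0.65,24.5,-14.2,3.9,0.32,0.49,0.65,24.5,-14.2,3.9,0.32,0.49,0.65,24.5,-14.2,3.9,0.32,0.49,0.65]'
python3 - <<'E'
from h import *
st(); log(); rel(G+24*ori(80,25).as_matrix()[:,1]-120*ori(80,25).as_matrix()[:,1],ori(80,25))
E
```

```text
time_s: 2.33
eef_pos: [452.0, -22.9, 298.9]
ee_rot: [0.673, -0.089, 0.702, -0.214]
force: [-0.2, 0.6, 0.9]
grip_width: 1.0
t 2.3333 p [452.013 -22.946 298.911] q [-0.849  0.307  1.685  0.861  1.917 -0.702] F [-0.158  0.592  0.909] g 0.9995356308274528
app [ 0.164  0.892 -0.421] jaw [ 0.983 -0.182 -0.001] x [-0.078 -0.413 -0.907]
shift cm [14.929 18.486 10.993] rotvec [-0.007 -0.005 -0.002] | dist mm 261.81038709942766 deg 0.5000527035691145
```

```bash
cat > kin.py <<'E'
from h import *
Z=lambda a:R.from_euler('z',a).as_matrix(); Y=lambda a:R.from_euler('y',a).as_matrix()
def rows(q):
    A=np.zeros((3,8)); A1=Z(q[0]); A[2,0]=1           # z0
    A[:,1]=A1[:,0]; A[:,2]=A1[:,1]                     # x0,y0
    B=A1@Y(q[1]); A[:,3]=B[:,2]                        # L2
    C=A1@Y(q[1]+q[2]); A[:,4]=C[:,0]; A[:,5]=C[:,2]    # elbow off, L3
    A[:,6]=(C@Z(q[3])@Y(q[4]))[:,0]                    # wrist off
    A[:,7]=orim(q)[:,2]                                # tool
    return A
D=[json.loads(l) for l in open('log.jsonl')]
A=np.vstack([rows(d[0]) for d in D]); b=np.concatenate([d[1] for d in D])
c,_,rk,sv=np.linalg.lstsq(A,b,rcond=1e-6); print(rk,sv,c,(A@c-b))
E
python3 kin.py
```

```text
8 [3.339 2.972 1.837 0.642 0.394 0.263 0.084 0.068] [201.299   0.006 116.299 438.902  39.003 397.489  -0.006 291.3  ] [-0.001  0.    -0.001 -0.    -0.001  0.     0.     0.     0.   ]
```

```bash
cat > ik.py <<'E'
from h import *
from scipy.optimize import least_squares
from kin import rows,c
lo=np.array([-2.94,-.97,.19,-1.23,.02,-2.88]);hi=np.array([2.94,2.17,2.56,4.37,3.11,2.88])
def fk(q): return rows(q)@c, R.from_matrix(np.stack([-orim(q)[:,1],orim(q)[:,2],-orim(q)[:,0]],1))
def ik(P,Rt,q0):
    def f(q):
        p,r=fk(q); return np.r_[(p-P)/100,(r.inv()*Rt).as_rotvec()]
    r=least_squares(f,np.clip(q0,lo+1e-3,hi-1e-3),bounds=(lo,hi)); return r.x,np.abs(r.fun).max()
def wr(q): return rows(q)[:,:6]@c[:6]
E
python3 - <<'E'
from ik import *
q0=ctrl.sense()['joints']
s=np.array([453.5,-127]); th=np.radians(12.8); sx=np.array([np.cos(th),np.sin(th)]); sy=np.array([-np.sin(th),np.cos(th)])
for f in (60,80,100):
  for t in (15,25,35):
    Rp=ori(f,t); q,e=ik(G+24*Rp.as_matrix()[:,1],Rp,q0); 
    Rq=ori(102.8,90+t); P=np.r_[s-4*sy,50]+24*Rq.as_matrix()[:,1]+[0,0,40]
    q2,e2=ik(P,Rq,[-.8,.3,1.7,0,1.3,-.5]); print(f,t,'pick',q,round(e,4),wr(q),'place',q2,round(e2,4),wr(q2))
E
```

```text
8 [3.339 2.972 1.837 0.642 0.394 0.263 0.084 0.068] [201.299   0.006 116.299 438.902  39.003 397.489  -0.006 291.3  ] [-0.001  0.    -0.001 -0.    -0.001  0.     0.     0.     0.   ]
60 15 pick [-0.415  0.846  1.871  1.559  1.288 -1.13 ] 0.0 [464.903 -77.598 114.187] place [-0.409  0.312  1.907 -0.299  0.789 -0.435] 0.0 [439.053 -63.436 348.191]
60 25 pick [-0.38   0.75   1.872  1.463  1.125 -0.995] 0.0 [472.87  -63.796 157.97 ] place [-0.322  0.314  1.959 -0.581  0.719 -0.131] 0.0 [429.353 -20.743 332.255]
60 35 pick [-0.331  0.673  1.85   1.321  0.979 -0.814] 0.0 [484.518 -43.62  198.32 ] place [-0.236  0.343  2.002 -0.9    0.716  0.217] 0.0 [420.414  18.604 308.96 ]
80 15 pick [-0.404  0.933  1.601  1.235  1.484 -0.979] 0.0 [ 549.162 -108.267  114.187] place [-0.409  0.312  1.907 -0.299  0.789 -0.435] 0.0 [439.053 -63.436 348.191]
80 25 pick [-0.376  0.846  1.618  1.142  1.353 -0.891] 0.0 [551.929 -92.573 157.97 ] place [-0.322  0.314  1.959 -0.581  0.719 -0.131] 0.0 [429.353 -20.743 332.255]
80 35 pick [-0.334  0.771  1.621  1.03   1.233 -0.777] 0.0 [555.974 -69.63  198.32 ] place [-0.236  0.343  2.002 -0.9    0.716  0.217] 0.0 [420.414  18.604 308.96 ]
100 15 pick [-0.348  1.049  1.296  1.013  1.735 -0.892] 0.0 [ 638.831 -108.269  114.187] place [-0.409  0.312  1.907 -0.299  0.789 -0.435] 0.0 [439.053 -63.436 348.191]
100 25 pick [-0.326  0.965  1.332  0.92   1.616 -0.855] 0.0 [636.063 -92.574 157.97 ] place [-0.322  0.314  1.959 -0.581  0.719 -0.131] 0.0 [429.353 -20.743 332.255]
100 35 pick [-0.294  0.888  1.363  0.823  1.498 -0.801] 0.0 [632.017 -69.631 198.32 ] place [-0.236  0.343  2.002 -0.9    0.716  0.217] 0.0 [420.414  18.604 308.96 ]
```

```bash
python3 -m inch '[14.9,18.5,11,0,0,0,14.9,18.5,11,0,0,0,14.9,18.5,11,0,0,0,14.9,18.5,11,0,0,0,14.9,18.5,11,0,0,0,14.9,18.5,11,0,0,0,14.9,18.5,11,0,0,0,14.9,18.5,11,0,0,0]' -1 60
python3 - <<'E'
from h import *
st(); log(); Rp=ori(80,25);rel(G+24*Rp.as_matrix()[:,1],Rp); cap('scene','s1');cap('top','t1')
a=cv2.imread('pics/s1.png')[100:320,180:420];b=cv2.imread('pics/t1.png')[100:320,180:420]
cv2.imwrite('pics/c1.png',cv2.resize(np.hstack([b,a]),(800,366)))
E
```

```text
time_s: 3.0
eef_pos: [576.7, 66.8, 84.5]
ee_rot: [0.674, -0.094, 0.702, -0.212]
force: [0.4, 0.1, -0.4]
grip_width: 0.996
t 3.0 p [576.739  66.845  84.545] q [-0.555  0.762  1.603  1.     1.506 -0.86 ] F [ 0.428  0.063 -0.448] g 0.99629501399726
app [ 0.154  0.892 -0.424] jaw [ 0.985 -0.171 -0.002] x [-0.074 -0.418 -0.906]
shift cm [ 0.144 11.407  0.359] rotvec [ 0.003 -0.001  0.002] | dist mm 114.13544055348356 deg 0.19582353216980095
```

View pics/c1.png

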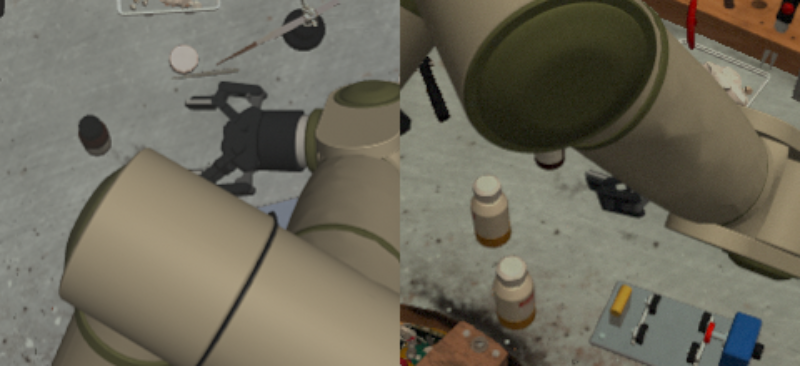

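The open gripper is short of the brown bottle at crop (95,135) and the path is clear. I settle and then measure again.

```bash
python3 -m inch '[0,0,0,0,0,0,0,0,0,0,0,0]'
python3 - <<'E'
from h import *
st(); log(); Rp=ori(80,25);rel(G+24*Rp.as_matrix()[:,1],Rp)
E
python3 kin.py
```

```text
time_s: 3.27
eef_pos: [577.4, 64.4, 88.3]
ee_rot: [0.675, -0.093, 0.699, -0.215]
force: [-0.0, -0.3, 0.9]
grip_width: 1.006
t 3.2667 p [577.44   64.39   88.277] q [-0.559  0.754  1.604  1.     1.507 -0.859] F [-0.032 -0.345  0.927] g 1.0064134631582837
app [ 0.16   0.89  -0.426] jaw [ 0.985 -0.174  0.005] x [-0.07  -0.42  -0.905]
shift cm [ 0.358 11.776  0.18 ] rotvec [-0.003  0.004  0.004] | dist mm 117.8247828594503 deg 0.3594823178635228
8 [4.21  3.821 2.524 0.823 0.551 0.491 0.251 0.157] [201.302  -0.001 116.299 438.902  39.002 397.499  -0.003 291.301] [-0.001  0.    -0.001  0.    -0.001  0.001  0.     0.001  0.    -0.
 -0.     0.    -0.    -0.     0.   ]
```

```bash
python3 -m inch '[0.4,5,0.2,0,0,0,0.4,5,0.2,0,0,0,0.4,5,0.2,0,0,0,0.4,5,0.2,0,0,0]' -1
python3 - <<'E'
from h import *
st(); Rp=ori(80,25);rel(G+24*Rp.as_matrix()[:,1],Rp); print(ctrl.sense()['dq'])
E
python3 -m inch '[0,0,0,0,0,0]'
python3 - <<'E'
from h import *
st(); Rp=ori(80,25);rel(G+24*Rp.as_matrix()[:,1],Rp); print(ctrl.sense()['dq'])
E
```

```text
time_s: 3.6
eef_pos: [586.8, 107.6, 62.6]
ee_rot: [0.675, -0.094, 0.7, -0.214]
force: [0.7, -0.3, 0.1]
grip_width: 0.999
t 3.6 p [586.78  107.572  62.637] q [-0.483  0.795  1.616  1.056  1.436 -0.877] F [ 0.679 -0.3    0.117] g 0.9993155199180046
app [ 0.158  0.891 -0.426] jaw [ 0.985 -0.173  0.003] x [-0.071 -0.42  -0.905]
shift cm [-0.075  6.689  0.039] rotvec [-0.001  0.003  0.003] | dist mm 66.89225490164327 deg 0.26185240937904797
[-0.02  -0.006 -0.013  0.    -0.001 -0.   ]
time_s: 3.68
eef_pos: [587.2, 106.8, 62.8]
ee_rot: [0.675, -0.093, 0.7, -0.214]
force: [0.8, 0.2, -0.3]
grip_width: 0.999
t 3.6833 p [587.193 106.823  62.76 ] q [-0.484  0.795  1.615  1.056  1.436 -0.877] F [ 0.808  0.185 -0.347] g 0.9990038995537845
app [ 0.159  0.891 -0.426] jaw [ 0.985 -0.174  0.004] x [-0.071 -0.42  -0.905]
shift cm [-0.095  6.754 -0.024] rotvec [-0.002  0.003  0.004] | dist mm 67.54819538323278 deg 0.30232142949164115
[-0.004  0.001  0.     0.    -0.004 -0.001]
```

```bash
python3 -m inch '[-0.1,3.5,0,0,0,0,-0.1,6.7,0,0,0,0,-0.1,6.7,0,0,0,0,-0.1,6.7,0,0,0,0,-0.1,6.7,0,0,0,0]' -1
python3 - <<'E'
from h import *
st(); Rp=ori(80,25);rel(G+24*Rp.as_matrix()[:,1],Rp); cap('scene','s2');cap('top','t2')
a=cv2.imread('pics/s2.png')[120:260,200:360];b=cv2.imread('pics/t2.png')[120:260,180:340]
cv2.imwrite('pics/c2.png',cv2.resize(np.hstack([b,a]),(800,350)))
E
```

```text
time_s: 4.1
eef_pos: [598.0, 166.9, 35.0]
ee_rot: [0.675, -0.093, 0.7, -0.214]
force: [-0.1, 0.2, 0.2]
grip_width: 0.998
t 4.1 p [597.964 166.928  34.951] q [-0.376  0.844  1.619  1.141  1.35  -0.893] F [-0.062  0.207  0.227] g 0.9983547448768527
app [ 0.159  0.891 -0.426] jaw [ 0.985 -0.174  0.004] x [-0.071 -0.42  -0.905]
shift cm [-0.011  0.045 -0.027] rotvec [-0.002  0.003  0.003] | dist mm 0.5359773594111246 deg 0.2780857436449729
```

View pics/c2.png

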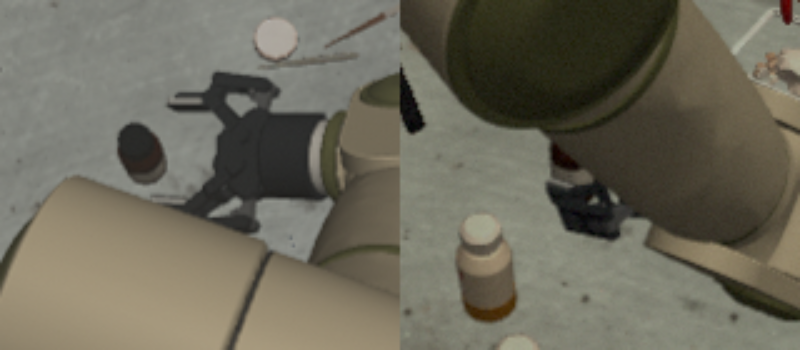

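Run:
```python
from h import *
p,r=tool();m=r.as_matrix()
for z in(25,35,45): print(onz('top',(244.8,179.2),z))
print('tcp px',(proj('top',p)-[180,120])*2.5, 'G px',(proj('top',G)-[180,120])*2.5, 'open tip', [(proj('top',p-13*m[:,1]+s*42*m[:,2])-[180,120])*2.5 for s in(1,-1)])
b=cv2.imread('pics/t2.png')[145:210,215:295]
b=cv2.convertScaleAbs(cv2.resize(b,None,fx=9,fy=9,interpolation=2),alpha=2)
for s in (1,-1):
    u=(proj('top',p-13*m[:,1]+s*42*m[:,2])-[214.5,144.5])*9; cv2.circle(b,tuple(int(x) for x in u),4,(0,0,255),-1)
u=(proj('top',p)-[214.5,144.5])*9; cv2.circle(b,tuple(int(x) for x in u),4,(0,255,0),-1)
u=(proj('top',G)-[214.5,144.5])*9; cv2.circle(b,tuple(int(x) for x in u),4,(255,0,0),-1)
cv2.imwrite('pics/c3.png',b)
```

```text
[602.289 126.345  25.   ]
[599.682 125.48   35.   ]
[597.075 124.615  45.   ]
tcp px [118.48  151.018] G px [139.156 151.936] open tip [array([137.404, 108.532]), array([122.595, 194.746])]
```

View pics/c3.png

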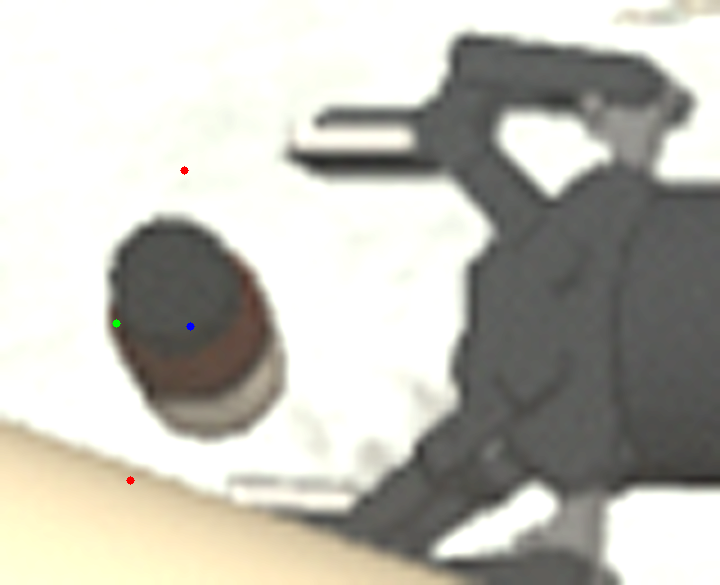

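Run:
```python
from h import *
Rp=R.from_quat([-.094,.702,-.212,.674]);m=Rp.as_matrix();p=np.array([576.7,66.8,84.5])
b=cv2.imread('pics/t1.png')[130:230,240:340]
b=cv2.convertScaleAbs(cv2.resize(b,None,fx=6,fy=6,interpolation=2),alpha=2)
for q,c in ((p,(0,255,0)),(p-13*m[:,1]+42*m[:,2],(0,0,255)),(p-13*m[:,1]-42*m[:,2],(0,0,255))):
    u=(proj('top',q)-[239.5,129.5])*6; cv2.circle(b,tuple(int(x) for x in u),4,c,-1)
cv2.imwrite('pics/c4.png',b)
# fresh picture
p,r=tool();m=r.as_matrix()
cap('top','t3'); b=cv2.imread('pics/t3.png')[145:210,215:295]
b=cv2.convertScaleAbs(cv2.resize(b,None,fx=6,fy=6,interpolation=2),alpha=2)
for q,c in ((p,(0,255,0)),(p-13*m[:,1]+42*m[:,2],(0,0,255)),(p-13*m[:,1]-42*m[:,2],(0,0,255))):
    u=(proj('top',q)-[214.5,144.5])*6; cv2.circle(b,tuple(int(x) for x in u),4,c,-1)
cv2.imwrite('pics/c5.png',b); st()
```

```text
t 4.25 p [598.034 166.738  34.864] q [-0.376  0.844  1.619  1.142  1.35  -0.893] F [-1.099  0.189  0.584] g 1.0003478001732227
app [ 0.16   0.891 -0.426] jaw [ 0.985 -0.175  0.004] x [-0.071 -0.42  -0.905]
```

View pics/c4.png

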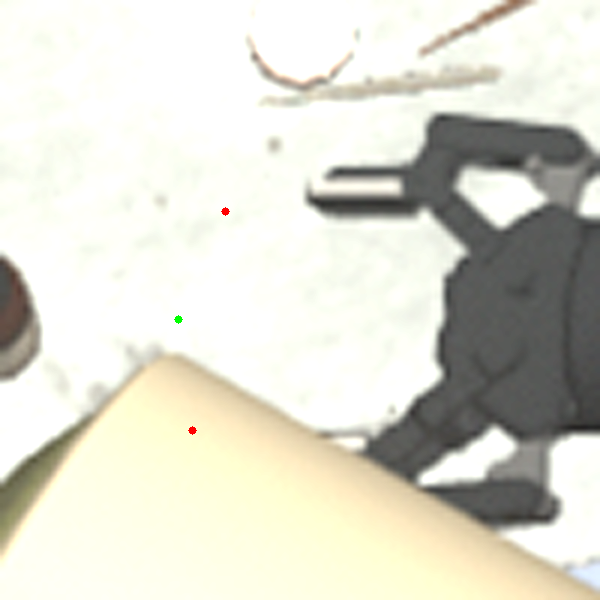

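View pics/c5.png

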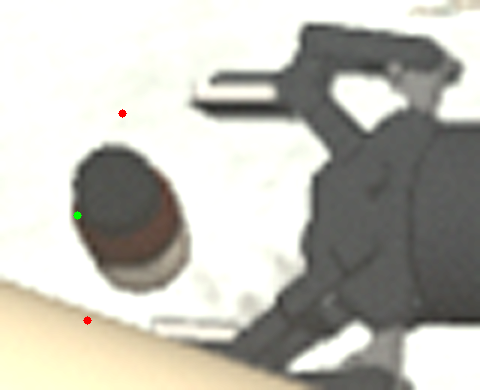

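Run:
```python
from h import *
p=np.array([169.5,496.9,195.3]); z=np.array([.32,.95,0])
out=[]
for c in('top','scene'):
    u=proj(c,p); print(c,u)
    b=cv2.imread(f'pics/{c}0.png')
    for s,col in((0,(0,255,0)),(42,(0,0,255)),(-42,(0,0,255))):
        q=proj(c,p+s*z+[0,0,13 if s else 0]); cv2.circle(b,tuple(int(x) for x in q),1,col,-1)
    x0,y0=(40,300) if c=='top' else (0,170)
    out.append(cv2.resize(b[y0:y0+120,x0:x0+130],(390,360),interpolation=2))
# scene now
p,r=tool();m=r.as_matrix(); cap('scene','s3'); b=cv2.imread('pics/s3.png')
for q,c in ((p,(0,255,0)),(p-13*m[:,1]+42*m[:,2],(0,0,255)),(p-13*m[:,1]-42*m[:,2],(0,0,255))):
    u=proj('scene',q); cv2.circle(b,tuple(int(x) for x in u),1,c,-1)
cv2.imwrite('pics/c7.png',cv2.resize(b[150:230,240:340],(800,640),interpolation=2)[:600])
cv2.imwrite('pics/c6.png',np.hstack(out))
```

```text
top [ 38.166 392.114]
scene [-24.826 181.602]
```

View pics/c6.png

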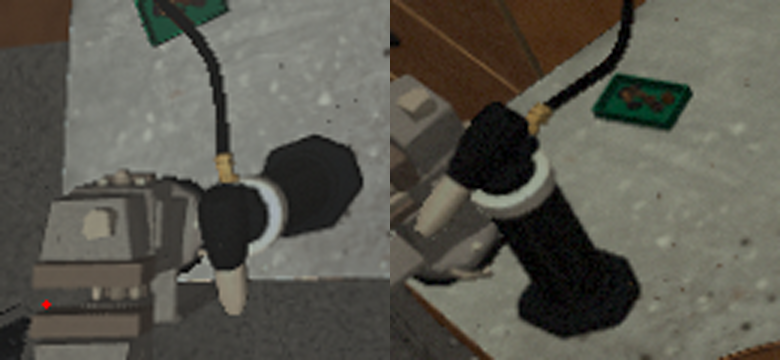

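View pics/c7.png

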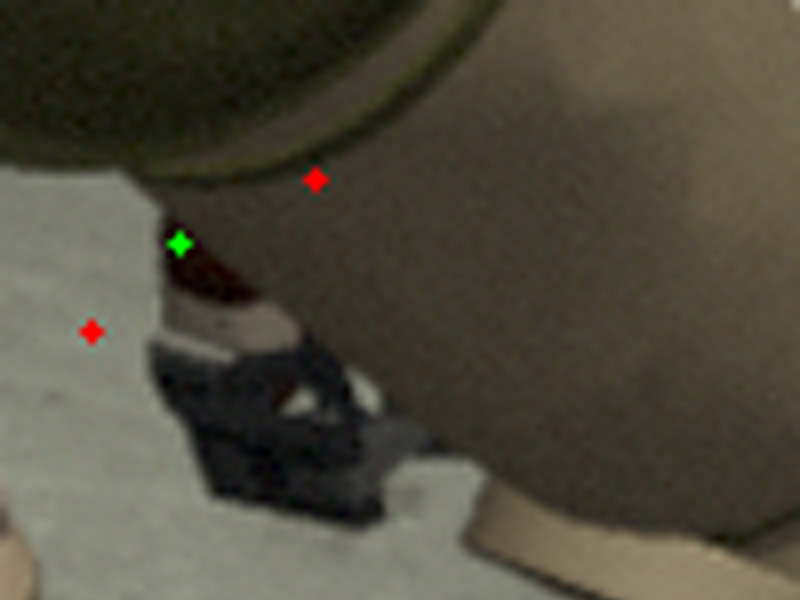

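Run:
```python
from h import *
def tri(uvs):
    A=np.zeros((3,3));b=np.zeros(3)
    for c,uv in uvs:
        o,v=ray(c,uv);M=np.eye(3)-np.outer(v,v);A+=M;b+=M@o
    x=np.linalg.solve(A,b); return x,[proj(c,x)-uv for c,uv in uvs]
x,e=tri([('top',(240.3,198.6)),('scene',(259.5,192.6))]); p,r=tool()
print(x,e,'in tool',r.inv().apply(x-p))
o,v=ray('top',(247.3,160.5))
for z in (40,50,60): q=o+v*(z-o[2])/v[2]; print(q,r.inv().apply(q-p))
```

```text
[547.633 134.226  61.211] [array([-0.042,  0.046]), array([ 0.065, -0.013])] in tool [ -6.64  -48.41  -43.719]
[643.751 118.462  40.   ] [ 12.302 -38.094  53.605]
[640.674 117.665  50.   ] [  3.807 -43.55   50.747]
[637.596 116.868  60.   ] [ -4.688 -49.006  47.889]
```

Both cameras show the open fingertips about 45 mm behind the reported TCP, where the description gives 13. The reported tool point therefore seems about 30 mm too far along the approach, so I trust the pictures and advance in checked steps.

```bash
python3 -m inch '[0,2,0,0,0,0,0,2,0,0,0,0,0,2,0,0,0,0]' -1
python3 - <<'E'
from h import *
p,r=tool();m=r.as_matrix(); st()
cap('top','t4'); b=cv2.imread('pics/t4.png')[145:210,205:290]
b=cv2.convertScaleAbs(cv2.resize(b,None,fx=6,fy=6,interpolation=2),alpha=2)
cv2.imwrite('pics/c8.png',b)
cap('scene','s4'); b=cv2.imread('pics/s4.png')
cv2.imwrite('pics/c9.png',cv2.resize(b[150:230,240:320],(480,480),interpolation=2))
E
```

```text
time_s: 4.55
eef_pos: [600.3, 185.9, 25.7]
ee_rot: [0.675, -0.094, 0.7, -0.214]
force: [-0.6, 0.4, 0.2]
grip_width: 0.998
t 4.55 p [600.332 185.871  25.709] q [-0.342  0.862  1.616  1.168  1.326 -0.897] F [-0.602  0.357  0.15 ] g 0.9984031050457493
app [ 0.157  0.891 -0.425] jaw [ 0.985 -0.173  0.002] x [-0.072 -0.419 -0.905]
```

View pics/c8.png

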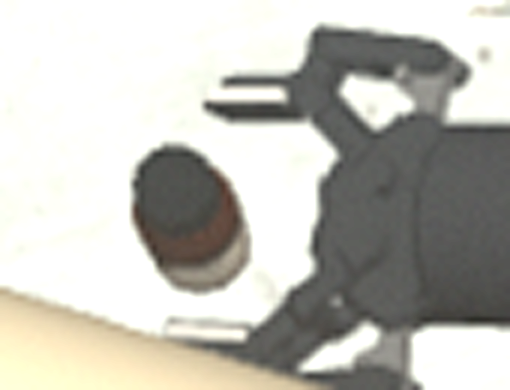

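View pics/c9.png

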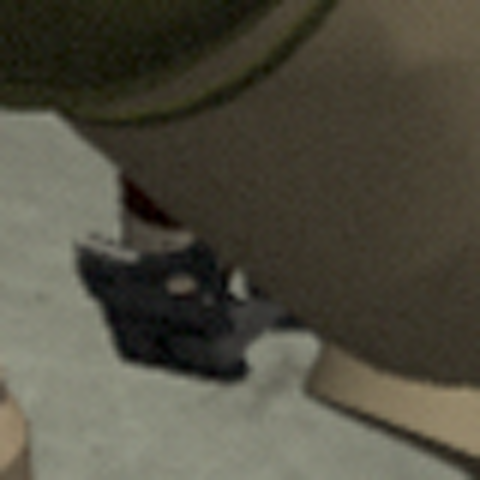

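```bash
python3 -m inch '[0,1,0,0,0,0,0,1,0,0,0,0,0,1,0,0,0,0]' -1
python3 -m inch '[0,0,0,0,0,0,0,0,0,0,0,0,0,0,0,0,0,0,0,0,0,0,0,0,0,0,0,0,0,0,0,0,0,0,0,0,0,0,0,0,0,0,0,0,0,0,0,0]' 1 50
python3 - <<'E'
from h import *
p,r=tool();m=r.as_matrix(); st()
cap('top','t5'); b=cv2.imread('pics/t5.png')[145:210,205:290]
b=cv2.convertScaleAbs(cv2.resize(b,None,fx=6,fy=6,interpolation=2),alpha=2)
cv2.imwrite('pics/c10.png',b)
E
```

```text
time_s: 4.9
eef_pos: [602.0, 195.1, 21.3]
ee_rot: [0.675, -0.094, 0.7, -0.214]
force: [-1.0, -0.4, 0.3]
grip_width: 1.001
time_s: 5.57
eef_pos: [602.3, 194.8, 21.6]
ee_rot: [0.675, -0.093, 0.7, -0.214]
force: [-1.0, -1.8, 2.3]
grip_width: 0.46
t 5.5667 p [602.261 194.774  21.623] q [-0.325  0.871  1.613  1.182  1.314 -0.899] F [-1.026 -1.838  2.322] g 0.4600911485942607
app [ 0.158  0.891 -0.425] jaw [ 0.985 -0.173  0.002] x [-0.072 -0.419 -0.905]
```

View pics/c10.png

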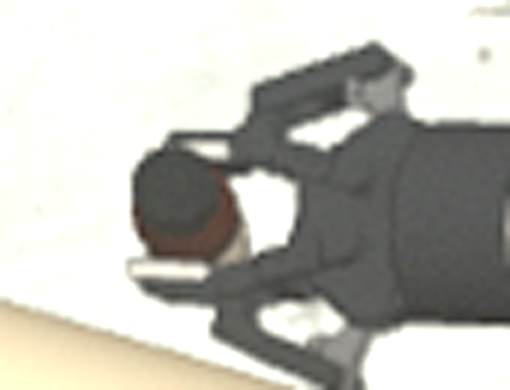

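```bash
python3 -m inch '[-1.8,-0.85,0,0,0,0,-5,-2.35,0,0,0,0,-8.5,-4,0,0,0,0,-12,-5.65,0,0,0,0,-15,-7.05,0,0,0,0,-16.3,-7.65,0,0,0,0,-16.3,-7.65,0,0,0,0,-16.3,-7.65,0,0,0,0]' 1 50
cat > place.py <<'E'
from ik import *
capt=np.array([-.905,-.4252,.002]); capt/=np.linalg.norm(capt)
Bt=np.array([0,-54.4,0.])  # bottle axis point 44.7 above foot, tool frame
S=np.array([453.5,-127.0]); TH=12.8
def pose(dy,zc,tilt,dx=0,th=TH):
    """bottle centre at seat (dx,dy), height zc, cap raised by tilt deg"""
    t=np.radians(th); sx=np.array([np.cos(t),np.sin(t),0]); sy=np.array([-np.sin(t),np.cos(t),0]); a=np.radians(tilt)
    ax=np.cos(a)*sy+np.array([0,0,np.sin(a)])
    M,_=R.align_vectors([ax,sx],[capt,[0,0,1.]],weights=[100,1])
    C=np.r_[S,0]+dx*sx+dy*sy; C[2]=zc
    return C-(49-44.7)*ax-M.apply(Bt), M
E
python3 - <<'E'
from place import *
st(); log(); q=np.array(ctrl.sense()['joints'])
P,M=pose(8,160,12); print(P,M.as_matrix()); print(ik(P,M,[-.4,.3,1.8,-.4,.7,-.3])); rel(P,M)
E
```

```text
time_s: 6.28
eef_pos: [601.6, 195.0, 201.0]
ee_rot: [0.675, -0.094, 0.7, -0.214]
force: [-0.5, -0.1, -1.0]
grip_width: 0.463
8 [4.21  3.821 2.524 0.823 0.551 0.491 0.251 0.157] [201.302  -0.001 116.299 438.902  39.002 397.499  -0.003 291.301] [-0.001  0.    -0.001  0.    -0.001  0.001  0.     0.001  0.    -0.
 -0.     0.    -0.    -0.     0.   ]
t 6.2833 p [601.567 195.047 201.032] q [-0.325  0.562  1.58   1.121  1.454 -0.58 ] F [-0.507 -0.143 -1.023] g 0.46318791859118086
app [ 0.158  0.891 -0.426] jaw [ 0.985 -0.173  0.002] x [-0.072 -0.42  -0.905]
[ 455.449 -135.373  106.136] [[ 0.217  0.051  0.975]
 [-0.949 -0.222  0.223]
 [ 0.228 -0.974  0.   ]]
(array([-0.423,  0.251,  1.856, -0.232,  0.907, -0.516]), np.float64(7.105427357601002e-16))
shift cm [ 23.511 -27.696  -8.691] rotvec [-0.19  -0.388 -1.341] | dist mm 373.54161092070296 deg 80.6896260045822
```

Run:
```python
from place import *
P,M=pose(8,200,12); rel(P,M)
```

```text
8 [4.58  4.193 2.832 0.874 0.56  0.495 0.262 0.159] [201.302  -0.002 116.299 438.902  39.002 397.5    -0.003 291.301] [-0.001  0.    -0.001  0.    -0.001  0.001  0.     0.001  0.    -0.
 -0.    -0.    -0.    -0.    -0.     0.    -0.     0.   ]
shift cm [ 19.892 -29.4    -8.681] rotvec [-0.19  -0.388 -1.341] | dist mm 365.4335019197209 deg 80.6896260045822
```

```bash
python3 -m inch '[19.9,-29.4,-8.7,-0.19,-0.39,-1.34,19.9,-29.4,-8.7,-0.19,-0.39,-1.34,19.9,-29.4,-8.7,-0.19,-0.39,-1.34,19.9,-29.4,-8.7,-0.19,-0.39,-1.34,19.9,-29.4,-8.7,-0.19,-0.39,-1.34,19.9,-29.4,-8.7,-0.19,-0.39,-1.34,19.9,-29.4,-8.7,-0.19,-0.39,-1.34,19.9,-29.4,-8.7,-0.19,-0.39,-1.34]' 1 50
python3 - <<'E'
from place import *
st(); P,M=pose(8,200,12); rel(P,M)
E
```

```text
time_s: 6.95
eef_pos: [467.1, -108.1, 149.6]
ee_rot: [0.58, -0.476, 0.495, -0.437]
force: [0.2, -0.2, -1.0]
grip_width: 0.468
8 [4.58  4.193 2.832 0.874 0.56  0.495 0.262 0.159] [201.302  -0.002 116.299 438.902  39.002 397.5    -0.003 291.301] [-0.001  0.    -0.001  0.    -0.001  0.001  0.     0.001  0.    -0.
 -0.    -0.    -0.    -0.    -0.     0.    -0.     0.   ]
t 6.95 p [ 467.07  -108.065  149.634] q [-0.573  0.267  1.696  0.168  1.242 -0.756] F [ 0.221 -0.198 -1.029] g 0.4680575133716489
app [ 0.037  0.164 -0.986] jaw [0.991 0.119 0.057] x [ 0.127 -0.979 -0.159]
shift cm [ 2.582 -0.147 -1.497] rotvec [-0.053 -0.108 -0.386] | dist mm 29.883328704159098 deg 23.163638807750996
```

```bash
python3 -m inch '[2.6,-0.1,-1.5,-0.05,-0.11,-0.39,2.6,-0.1,-1.5,-0.05,-0.11,-0.39,2.6,-0.1,-1.5,-0.05,-0.11,-0.39,2.6,-0.1,-1.5,-0.05,-0.11,-0.39,2.6,-0.1,-1.5,-0.05,-0.11,-0.39,2.6,-0.1,-1.5,-0.05,-0.11,-0.39]' 1 50
python3 - <<'E'
from place import *
st(); log(); P,M=pose(8,200,12); rel(P,M)
p,r=tool()
t=np.linspace(0,2*np.pi,36)
def cyl():
    ax=r.apply(capt); B=p+r.apply(Bt); F=B-44.7*ax
    u=np.cross(ax,[0,0,1.]);u/=np.linalg.norm(u);w=np.cross(ax,u)
    return [[F+h*ax+rr*(np.cos(a)*u+np.sin(a)*w) for a in t] for rr,h in((20.5,0),(20.5,78),(16,82),(16,98))]
o=[]
for c,(x0,y0) in(('top',(310,180)),('scene',(290,180))):
    cap(c,c+'6'); b=cv2.imread(f'pics/{c}6.png')[y0:y0+120,x0:x0+120]; b=cv2.convertScaleAbs(cv2.resize(b,None,fx=3.3,fy=3.3,interpolation=2),alpha=1.6)
    for ring in cyl(): cv2.polylines(b,[np.array([(proj(c,q)-[x0-.5,y0-.5])*3.3 for q in ring]).astype(int)],True,(0,255,0),1)
    o.append(b)
cv2.imwrite('pics/c11.png',np.hstack(o))
E
```

```text
time_s: 7.45
eef_pos: [456.2, -133.0, 145.5]
ee_rot: [-0.501, 0.598, -0.374, 0.501]
force: [-0.6, -0.1, -0.4]
grip_width: 0.467
8 [4.58  4.193 2.832 0.874 0.56  0.495 0.262 0.159] [201.302  -0.002 116.299 438.902  39.002 397.5    -0.003 291.301] [-0.001  0.    -0.001  0.    -0.001  0.001  0.     0.001  0.    -0.
 -0.    -0.    -0.    -0.    -0.     0.    -0.     0.   ]
t 7.45 p [ 456.153 -132.961  145.534] q [-0.42   0.197  1.807 -0.212  1.006 -0.543] F [-0.564 -0.101 -0.444] g 0.46664846389217896
app [ 0.054 -0.219 -0.974] jaw [0.975 0.224 0.004] x [ 0.217 -0.95   0.225]
shift cm [ 0.227 -0.01  -0.122] rotvec [-0.004 -0.001 -0.003] | dist mm 2.5831573466444597 deg 0.25913865384642043
```

View pics/c11.png

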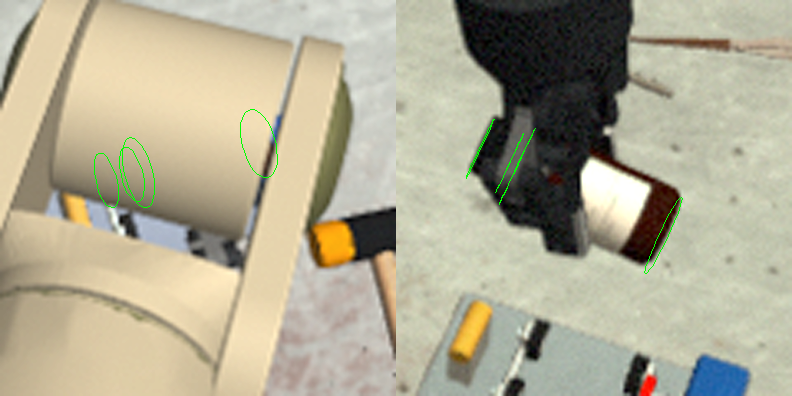

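The bottle is held, foot lower right, and the model outline lies on it in the scene view. The cap is at crop (490,150) and the foot at (665,230). I descend over the roller.

```bash
sed -i 's/; print(rk.*$//' kin.py
cat >> place.py <<'E'
t36=np.linspace(0,2*np.pi,36)
def show(name,x0=290,y0=225,w=140,h=105,s=5.6,draw=True):
    p,r=tool(); c='scene'; cap(c,name+'_raw'); b=cv2.imread(f'pics/{name}_raw.png')[y0:y0+h,x0:x0+w]
    b=cv2.convertScaleAbs(cv2.resize(b,None,fx=s,fy=s,interpolation=2),alpha=1.6)
    if draw:
        ax=r.apply(capt); B=p+r.apply(Bt); F=B-44.7*ax
        u=np.cross(ax,[0,0,1.]);u/=np.linalg.norm(u);k=np.cross(ax,u)
        for rr,hh in((20.5,0),(20.5,78),(16,98)):
            cv2.polylines(b,[np.array([(proj(c,F+hh*ax+rr*(np.cos(a)*u+np.sin(a)*k))-[x0-.5,y0-.5])*s for a in t36]).astype(int)],True,(0,255,0),1)
    cv2.imwrite(f'pics/{name}.png',b)
def where():
    p,r=tool(); ax=r.apply(capt); C=p+r.apply(Bt)+4.3*ax; t=np.radians(TH)
    d=C[:2]-S; print('bottle centre seat x,y,z',d@[np.cos(t),np.sin(t)],d@[-np.sin(t),np.cos(t)],C[2],'tilt',np.degrees(np.arcsin(ax[2])),'yaw',np.degrees(np.arctan2(ax[1],ax[0]))-90)
E
python3 - <<'E'
from place import *
where()
for a in((8,85,12),(8,62,12)): P,M=pose(*a); rel(P,M)
E
```

```text
bottle centre seat x,y,z 1.066377545473122 9.087720954773127 200.04408326012708 tilt 12.095881456446714 yaw 12.759232969083826
shift cm [-2.486 11.23  -0.189] rotvec [-0.004 -0.003 -0.002] | dist mm 115.03049959357995 deg 0.3060466135424438
shift cm [-3.006 13.47  -0.201] rotvec [-0.004 -0.003 -0.002] | dist mm 138.02827997569565 deg 0.3060466135424438
```

```bash
python3 -m inch '[-1,4,-0.1,0,0,0,-1.7,7.5,-0.15,0,0,0,-2.3,10.5,-0.2,0,0,0,-2.5,11.2,-0.2,0,0,0,-2.5,11.2,-0.2,0,0,0,-2.5,11.2,-0.2,0,0,0]'
python3 - <<'E'
from place import *
st();where(); show('p1')
for a in((8,62,12),(-4,62,12)): P,M=pose(*a); rel(P,M)
E
```

```text
time_s: 8.05
eef_pos: [456.3, -135.8, 33.2]
ee_rot: [-0.5, 0.598, -0.373, 0.504]
force: [0.5, -0.3, -1.3]
grip_width: 0.468
t 8.05 p [ 456.349 -135.796   33.236] q [-0.425  0.371  1.928 -0.275  0.715 -0.451] F [ 0.528 -0.272 -1.35 ] g 0.4679422674954759
app [ 0.058 -0.221 -0.973] jaw [0.975 0.222 0.007] x [ 0.214 -0.95   0.229]
bottle centre seat x,y,z 0.4485297049061782 7.441075127857288 87.08254828189266 tilt 11.9436524752047 yaw 12.784532343300086
shift cm [-0.663  2.485 -0.141] rotvec [-0.008 -0.003  0.002] | dist mm 25.759504796026565 deg 0.4834209204714959
shift cm [ 0.505  2.761 -0.141] rotvec [-0.008 -0.003  0.002] | dist mm 28.103733051763015 deg 0.4834209204714959
```

View pics/p1.png

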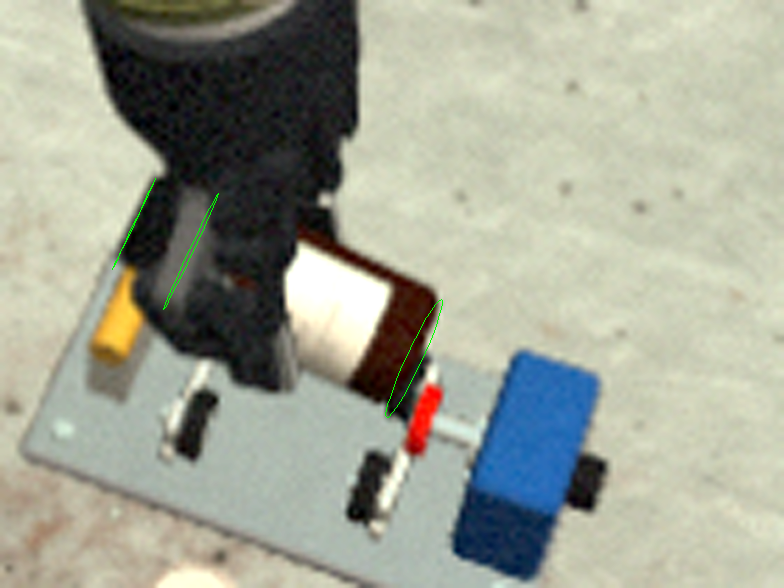

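The foot, at crop (410,345), is above and left of the red pad at (425,420). The cap, near (135,220), is above the brass stop. The foot sits about 2 px higher than the model. I descend further, then push.

```bash
python3 -m inch '[-0.3,1.2,-0.1,0,0,0,-0.6,2.5,-0.1,0,0,0,-0.6,2.5,-0.1,0,0,0,-0.6,2.5,-0.1,0,0,0]'
python3 - <<'E'
from place import *
st();where(); show('p2')
for a in((-4,62,12),(-4,50.5,0)): P,M=pose(*a); rel(P,M)
E
```

```text
time_s: 8.43
eef_pos: [455.5, -135.5, 7.8]
ee_rot: [-0.5, 0.598, -0.373, 0.504]
force: [-0.7, -0.8, -1.1]
grip_width: 0.47
t 8.4333 p [ 455.509 -135.498    7.779] q [-0.425  0.418  1.948 -0.299  0.65  -0.422] F [-0.695 -0.824 -1.09 ] g 0.46951894326595234
app [ 0.058 -0.222 -0.973] jaw [0.975 0.222 0.008] x [ 0.215 -0.949  0.229]
bottle centre seat x,y,z -0.3396197489298694 7.943511458191683 61.61723942431255 tilt 11.915909361592398 yaw 12.828345023205202
shift cm [ 1.148  0.257 -0.024] rotvec [-0.007 -0.003  0.002] | dist mm 11.764741203180552 deg 0.460311086546348
shift cm [ 2.045  1.175 -0.03 ] rotvec [-0.007 -0.004 -0.208] | dist mm 23.583676611838005 deg 11.899999367908448
```

View pics/p2.png

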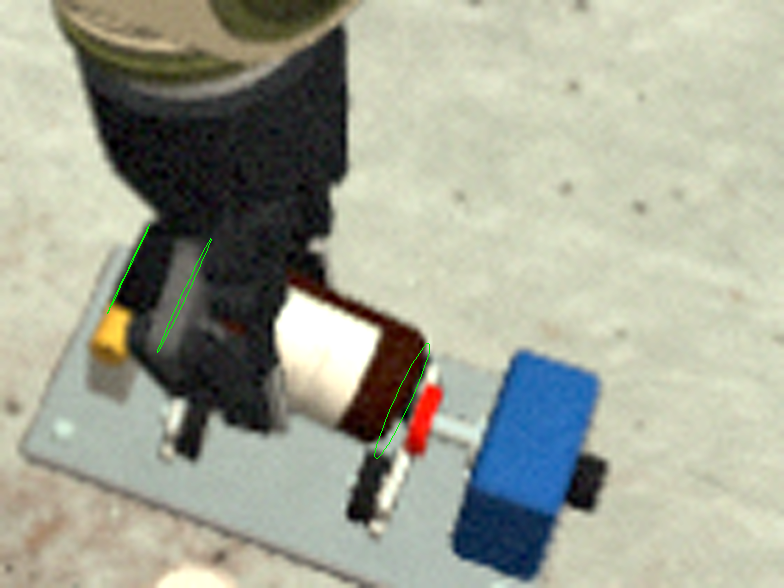

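```bash
python3 -m inch '[0.3,0.07,0,0,0,0,0.6,0.13,0,0,0,0,0.9,0.2,0,0,0,0,1.15,0.25,0,0,0,0,1.15,0.25,0,0,0,0]'
python3 - <<'E'
from place import *
st();where(); show('p3')
for a in((-4,62,12),(-4,50.5,0),(-4,50.5,2.5)): P,M=pose(*a); rel(P,M)
E
```

```text
time_s: 8.9
eef_pos: [457.9, -146.8, 7.2]
ee_rot: [-0.5, 0.598, -0.373, 0.503]
force: [0.5, 6.8, 3.1]
grip_width: 0.463
t 8.9 p [ 457.933 -146.774    7.185] q [-0.447  0.427  1.935 -0.292  0.65  -0.448] F [0.469 6.808 3.092] g 0.46256799131666665
app [ 0.058 -0.221 -0.974] jaw [0.975 0.222 0.007] x [ 0.215 -0.95   0.228]
bottle centre seat x,y,z -0.46435038600529593 -3.638163218039759 61.0387535968539 tilt 11.968709458082873 yaw 12.815172141053125
shift cm [ 0.072 -0.082  0.014] rotvec [-0.007 -0.003  0.   ] | dist mm 1.1000195421299246 deg 0.4068459169821916
shift cm [0.97  0.834 0.008] rotvec [-0.007 -0.004 -0.209] | dist mm 12.791835306379664 deg 11.979131982075385
shift cm [0.732 0.896 0.007] rotvec [-0.007 -0.003 -0.165] | dist mm 11.572944717073392 deg 9.480951217938058
```

View pics/p3.png

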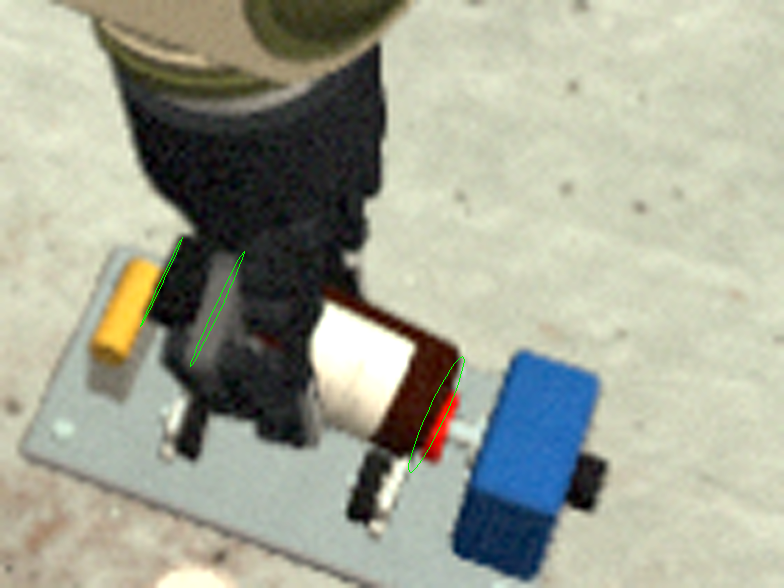

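```bash
python3 -m inch '[0.2,0.2,0,0,0,-0.04,0.4,0.45,0,0,0,-0.08,0.55,0.7,0,0,0,-0.12,0.73,0.9,0,0,0,-0.165,0.73,0.9,0,0,0,-0.165,0.73,0.9,0,0,0,-0.165]'
python3 - <<'E'
from place import *
st();where(); show('p4')
for a in((-4,49,2.5),): P,M=pose(*a); rel(P,M)
E
```

```text
time_s: 9.45
eef_pos: [459.3, -154.8, -0.5]
ee_rot: [-0.457, 0.627, -0.323, 0.542]
force: [-1.6, 6.3, 2.1]
grip_width: 0.465
t 9.45 p [ 459.286 -154.84    -0.478] q [-0.376  0.451  1.985 -0.631  0.561 -0.084] F [-1.596  6.346  2.057] g 0.4651085952672286
app [ 0.091 -0.374 -0.923] jaw [0.975 0.223 0.006] x [ 0.204 -0.9    0.385]
bottle centre seat x,y,z -0.8533214646767823 -3.2128641159237263 49.92826672454514 tilt 2.54785717829108 yaw 12.790512983847364
shift cm [0.028 0.113 0.059] rotvec [-0.005 -0.003 -0.001] | dist mm 1.3052653191479675 deg 0.3485750196694094
```

View pics/p4.png

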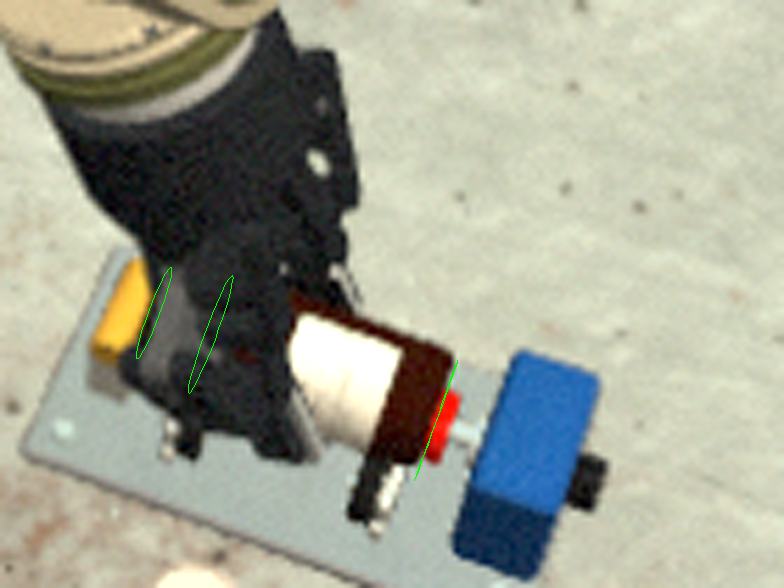

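Run:
```python
from place import *
t=np.radians(TH); sx=np.array([np.cos(t),np.sin(t),0]); sy=np.array([-np.sin(t),np.cos(t),0])
b=cv2.imread('pics/p4.png')
def circ(y,z,tilt,col):
    a=np.radians(tilt); ax=np.cos(a)*sy+np.array([0,0,np.sin(a)]); u=sx; k=np.cross(ax,u); C=np.r_[S,z]+y*sy
    for h,rr in((-49,20.5),(29,20.5),(49,16)):
        cv2.polylines(b,[np.array([(proj('scene',C+h*ax+rr*(np.cos(q)*u+np.sin(q)*k))-[289.5,224.5])*5.6 for q in t36]).astype(int)],True,col,1)
circ(-3.2,50,0,(255,255,0)); circ(-3.2,54,0,(0,0,255))
cv2.imwrite('pics/p4b.png',b[200:520,50:600])
```

```text
(no output)
```

View pics/p4b.png

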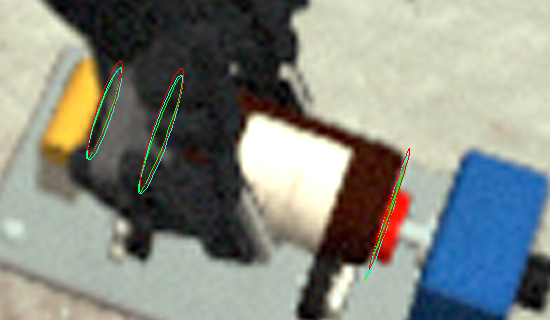

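Run:
```python
from place import *
for a in((-4,47.5,4.5),(-4,48,2.5)): P,M=pose(*a); rel(P,M)
```

```text
shift cm [-0.226  0.262  0.057] rotvec [-0.005 -0.003  0.034] | dist mm 3.508389084008891 deg 1.9728325149408703
shift cm [-0.01   0.206  0.058] rotvec [-0.005 -0.003 -0.001] | dist mm 2.1382546732107364 deg 0.3485750196694094
```

```bash
python3 -m inch '[-0.1,0.13,0.05,0,0,0.017,-0.2,0.26,0.06,0,0,0.034,-0.2,0.26,0.06,0,0,0.034,-0.2,0.26,0.06,0,0,0.034]'
python3 - <<'E'
from place import *
st();where(); show('p5',draw=False)
t=np.radians(TH); sx=np.array([np.cos(t),np.sin(t),0]); sy=np.array([-np.sin(t),np.cos(t),0])
b=cv2.imread('pics/p5.png')
for z,col in((50,(255,255,0)),(54,(0,0,255))):
    for h,rr in((-52,20.5),(26,20.5),(46,16)):
        cv2.polylines(b,[np.array([(proj('scene',np.r_[S,z]+h*sy+rr*(np.cos(q)*sx+np.array([0,0,np.sin(q)])))-[289.5,224.5])*5.6 for q in t36]).astype(int)],True,col,1)
cv2.imwrite('pics/p5.png',b)
E
```

```text
time_s: 9.83
eef_pos: [459.4, -154.2, -3.1]
ee_rot: [-0.466, 0.621, -0.334, 0.535]
force: [-6.3, 9.9, 8.6]
grip_width: 0.462
t 9.8333 p [ 459.398 -154.216   -3.131] q [-0.393  0.454  1.975 -0.561  0.566 -0.16 ] F [-6.278  9.886  8.603] g 0.46188547701525673
app [ 0.083 -0.343 -0.936] jaw [0.975 0.222 0.006] x [ 0.206 -0.913  0.353]
bottle centre seat x,y,z -0.5592604042557087 -4.359422854002983 48.10429910549304 tilt 4.498361418736573 yaw 12.721284247535777
```

View pics/p5.png

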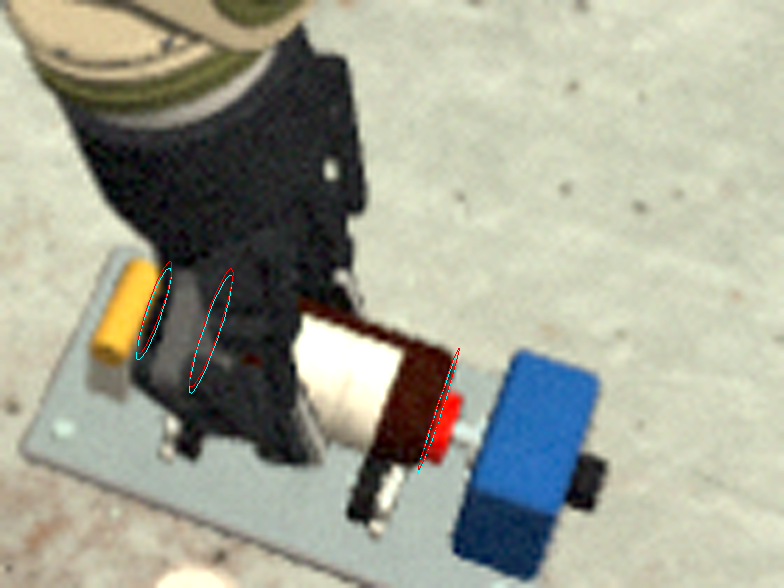

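```bash
python3 -m inch '[0,0,-0.15,0,0,0,0,0,-0.15,0,0,0,0,0,-0.15,0,0,0]'
python3 - <<'E'
from place import *
st();where()
E
```

```text
time_s: 10.13
eef_pos: [459.4, -154.5, -2.8]
ee_rot: [-0.467, 0.621, -0.333, 0.535]
force: [0.5, 10.7, 5.4]
grip_width: 0.466
t 10.1333 p [ 459.382 -154.474   -2.826] q [-0.394  0.452  1.978 -0.562  0.561 -0.16 ] F [ 0.479 10.733  5.431] g 0.4661684606229053
app [ 0.087 -0.343 -0.935] jaw [0.975 0.223 0.009] x [ 0.206 -0.912  0.354]
bottle centre seat x,y,z -0.8295158962935024 -4.5557080724058325 48.38386347332603 tilt 4.439966694219035 yaw 12.828621501782706
```

```bash
python3 - <<'E'
from place import *
p,r=tool(); ax=r.apply(capt); piv=p+r.apply(Bt)-40*ax-np.array([0,0,20.5])
for d in (-1,-2,-3):
    Q=R.from_rotvec(np.radians(d)*r.apply([0,0,-1.])) # try
    if (Q.apply(ax))[2]>ax[2]: Q=Q.inv()
    rel(piv+Q.apply(p-piv),Q*r)
E
python3 -m inch '[0,0,0,0,0,0]'
```

```text
shift cm [0.032 0.05  0.   ] rotvec [-0.     0.    -0.017] | dist mm 0.5969614532718132 deg 1.000000000000006
shift cm [0.065 0.1   0.   ] rotvec [ 0.    -0.    -0.035] | dist mm 1.1938774456177386 deg 1.9999999999999913
shift cm [0.099 0.149 0.   ] rotvec [ 0.    -0.    -0.052] | dist mm 1.7907025195738902 deg 2.999999999999994
time_s: 10.22
eef_pos: [459.4, -154.5, -2.8]
ee_rot: [-0.467, 0.621, -0.333, 0.535]
force: [0.4, 10.2, 5.9]
grip_width: 0.468
```

```bash
python3 -m inch '[0.03,0.05,0,0,0,-0.017,0.07,0.1,0,0,0,-0.035,0.07,0.1,0,0,0,-0.035]'
python3 - <<'E'
from place import *
s=ctrl.sense();print(np.array(s['force']),np.array(s['wrist_torque']));where()
E
```

```text
time_s: 10.47
eef_pos: [459.9, -156.2, -2.8]
ee_rot: [-0.457, 0.627, -0.321, 0.544]
force: [-3.2, 6.0, 12.9]
grip_width: 0.468
[-3.212  5.967 12.894] [ 0.311  0.181 -0.062]
bottle centre seat x,y,z -0.6878406131409566 -4.418684979488393 47.51638508837298 tilt 2.286764058680955 yaw 12.818320806881573
```

```bash
python3 -m inch '[-0.1,-0.05,0,0,0,0,-0.2,-0.1,0,0,0,0,-0.28,-0.15,0,0,0,0,-0.28,-0.15,0,0,0,0]'
python3 - <<'E'
from place import *
s=ctrl.sense();print(np.array(s['force']),np.array(s['wrist_torque']));where(); show('p6',draw=False,y0=245,h=85,w=120,s=6.6)
E
```

```text
time_s: 10.8
eef_pos: [459.3, -153.7, -2.7]
ee_rot: [-0.457, 0.627, -0.321, 0.544]
force: [0.2, -0.7, 9.0]
grip_width: 0.468
[ 0.176 -0.736  9.033] [-0.307 -0.06   0.057]
bottle centre seat x,y,z -0.7061009187821962 -1.89356950540271 47.62399895705076 tilt 2.3314279492660446 yaw 12.788977697918313
```

View pics/p6.png

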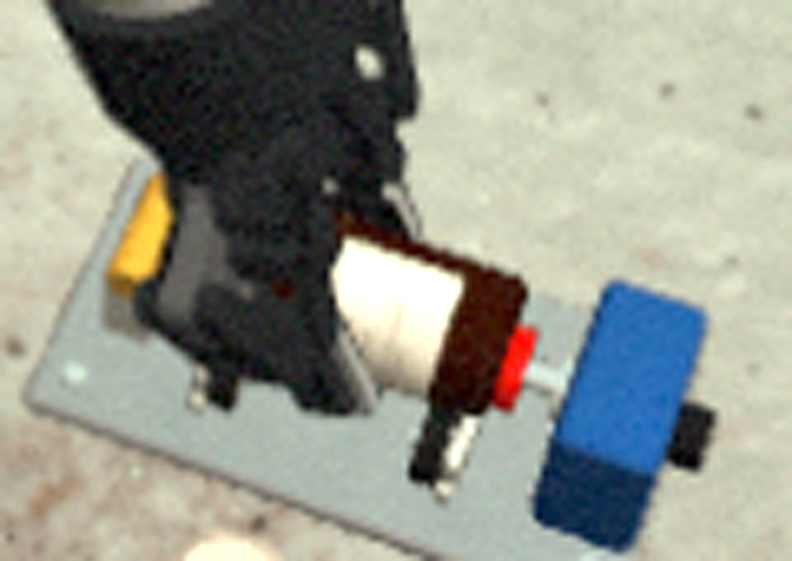

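The spring force is now carried by the stop, with tool y force about 0. The foot at crop (500,350) holds the red pad back and the body lies over the wheels. I release partly and look again.

```bash
python3 -m inch '[0,-0.1,0,0,0,0,0,-0.1,0,0,0,0]' 1 30
python3 -m inch '[0,0,0,0,0,0,0,0,0,0,0,0,0,0,0,0,0,0,0,0,0,0,0,0]' -0.3 30
python3 - <<'E'
from place import *
s=ctrl.sense();print(np.array(s['force']),s['grip_width']);where(); show('p7',draw=False,y0=245,h=85,w=120,s=6.6)
E
```

```text
time_s: 11.02
eef_pos: [459.2, -153.6, -2.2]
ee_rot: [-0.457, 0.626, -0.321, 0.544]
force: [4.5, -6.0, -0.2]
grip_width: 0.464
time_s: 11.35
eef_pos: [457.7, -152.4, -3.1]
ee_rot: [-0.457, 0.627, -0.323, 0.543]
force: [-0.1, -0.2, 0.2]
grip_width: 0.648
[-0.122 -0.243  0.155] 0.6481126303681463
bottle centre seat x,y,z -1.8049545218421077 -0.40402483261108385 47.25391067704421 tilt 2.4736316735049093 yaw 12.751809925564586
```

View pics/p7.png

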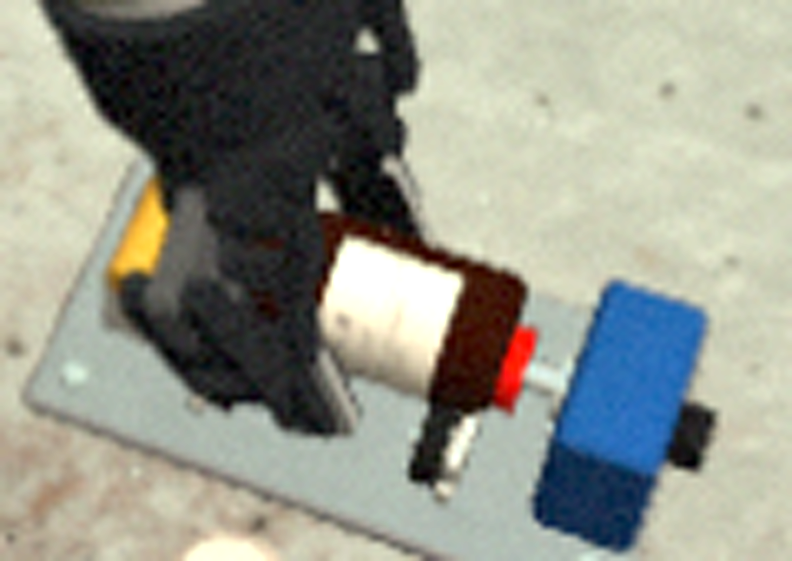

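The bottle stayed put at (520,280)–(490,405) with the fingers clear on both sides. I retreat along the tool axis.

```bash
python3 -m inch '[0,-1,0,0,0,0,0,-2.5,0,0,0,0,0,-5,0,0,0,0,0,-8,0,0,0,0,0,-11,0,0,0,0,0,-14,0,0,0,0,0,-16,0,0,0,0,0,-16,0,0,0,0]' -0.3
python3 - <<'E'
from place import *
st(); show('p8',draw=False,y0=245,h=85,w=120,s=6.6)
p,r=tool(); rel([400,150,330],r)
E
```

```text
time_s: 12.07
eef_pos: [444.7, -91.3, 148.9]
ee_rot: [-0.458, 0.625, -0.32, 0.545]
force: [0.4, -0.2, 0.6]
grip_width: 0.654
t 12.0667 p [444.663 -91.312 148.861] q [-0.239  0.149  1.902 -0.437  0.94  -0.23 ] F [ 0.44  -0.154  0.604] g 0.6535224561967152
app [ 0.099 -0.376 -0.921] jaw [0.974 0.224 0.013] x [ 0.202 -0.899  0.388]
shift cm [-15.532 -26.399   1.318] rotvec [0. 0. 0.] | dist mm 306.57288079486426 deg 0.0
```

View pics/p8.png

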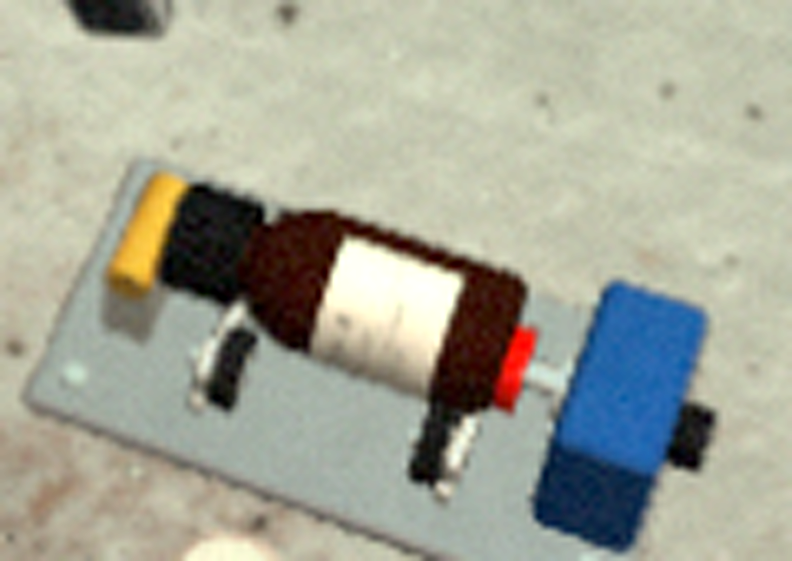

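The cap face meets the brass nose at (170,240), and the foot presses the red pad at (515,370). I move the arm aside for a top check of the level and of the other items.

```bash
python3 -m inch '[-4,-8,0.5,0,0,0,-8,-15,1,0,0,0,-15.5,-26,1,0,0,0,-15.5,-26,1,0,0,0,-15.5,-26,1,0,0,0,-15.5,-26,1,0,0,0,-15.5,-26,1,0,0,0,-15.5,-26,1,0,0,0]'
python3 - <<'E'
from place import *
st(); t=np.radians(TH); sx=np.array([np.cos(t),np.sin(t),0]); sy=np.array([-np.sin(t),np.cos(t),0])
o=[]
for c,(x0,y0) in(('top',(315,195)),('scene',(290,245))):
    cap(c,c+'9'); s=7; b=cv2.imread(f'pics/{c}9.png')[y0:y0+85,x0:x0+56 if 0 else x0+112]; b=cv2.convertScaleAbs(cv2.resize(b,None,fx=3.5,fy=3.5,interpolation=2),alpha=1.4)
    for h,rr in((-49,20.5),(25,20.5),(49,16)):
        cv2.polylines(b,[np.array([(proj(c,np.r_[S,50]+h*sy+rr*(np.cos(q)*sx+np.array([0,0,np.sin(q)])))-[x0-.5,y0-.5])*3.5 for q in t36]).astype(int)],True,(0,255,0),1)
    o.append(b)
cv2.imwrite('pics/f1.png',np.hstack(o))
for th in('flux_bottle_center','borax_cone','leather_cuff','brown_bottle_center'):
  for c in('top','scene'): print(th,c,[(np.round(d['uv']),round(d['score'],2)) for d in ctrl.search_frame(th,c)])
E
```

```text
time_s: 12.78
eef_pos: [397.4, 150.1, 326.9]
ee_rot: [-0.459, 0.626, -0.321, 0.543]
force: [-0.1, -0.3, 0.3]
grip_width: 0.651
t 12.7833 p [397.423 150.147 326.891] q [ 0.35   0.089  1.492 -0.393  1.6    0.12 ] F [-0.07  -0.278  0.288] g 0.6507801489209682
app [ 0.095 -0.373 -0.923] jaw [0.974 0.226 0.009] x [ 0.205 -0.9    0.385]
flux_bottle_center top [(array([375., 286.]), 0.92), (array([290., 273.]), 0.84), (array([249., 241.]), 0.55)]
flux_bottle_center scene [(array([324., 348.]), 0.95), (array([248., 279.]), 0.73), (array([236., 227.]), 0.64)]
borax_cone top [(array([289., 136.]), 0.58)]
borax_cone scene [(array([348., 186.]), 0.75)]
leather_cuff top [(array([166., 144.]), 0.43)]
leather_cuff scene [(array([244., 139.]), 0.61)]
brown_bottle_center top []
brown_bottle_center scene [(array([342., 288.]), 0.73)]
```

View pics/f1.png

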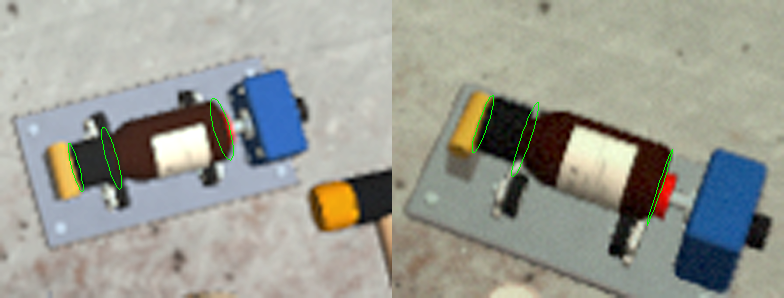

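View pics/scene9.png

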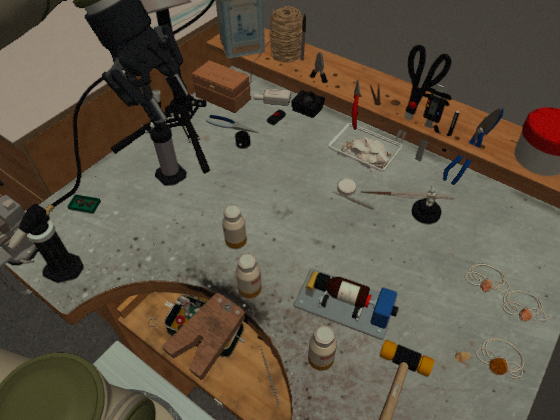

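View pics/top9.png

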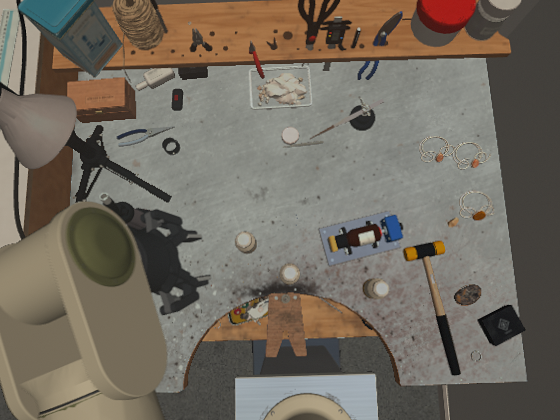

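In both views the bottle lies on the predicted seated outline, with the cap at the brass nose and the foot on the pad. The white-capped bottles, tablet (290,135) and cuff (171,146) are where they started, and the arm is clear.

```bash
python3 -m inch '[-15.5,-26,1,0,0,0]' >/dev/null
python3 - <<'E'
from h import *
print(np.abs(ctrl.sense()['dq']).max(), ctrl.sense()['force']); print(ctrl.finish_job())
E
```

```text
1.3234575676253715 [ 1.387  0.503 -0.642]
the job is handed in; nothing more can be done
None
```

The brown bottle is lying on the roller and released. It was handed in at about 13 s, but no verdict came back.

I picked it up upright by the body with a tilted side grasp and turned it level. I pushed its foot into the red pad, lowered the cap behind the stop, eased forward until the stop took the spring force, and let go.

**Last checks:**
- **Seating:** In both cameras the bottle lies on the outline predicted for a seated bottle. The cap is against the brass nose and the foot holds the red pad back. Contact with all four wheels and the pad travel were judged from the pictures and forces; I did not measure them directly.
- **Other things:** The three white-capped bottles, the tablet and the cuff are at their starting pixels to within the detectors' scatter. I took the white-capped bottle at top (245,241) as the one meant, and touched none of them.
- **Clearance:** The gripper was well clear of everything, and the largest wrist reading I saw was about 15 N.

**What disagreed or went wrong:**
- **Fingertip position:** The fingertips appeared about 30 mm short of the position the robot reported, so I set the grasp from the pictures.
- **Bottle in the gripper:** The held bottle's foot showed about 2 pixels higher than my model. I finished the lowering by contact force.
- **Detection:** The last top-view search did not find the brown bottle, but the scene view did.
- **Final move:** Just before handing in I sent one extra row by mistake. It moved the arm at most about 40 mm further up and away, in free space. The arm was still moving at hand-in, and I took no picture afterwards.

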